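# Shut the loaded slide scanner and hold the index slide's label under the reader

### The arm

A 6-joint arm with a two-finger parallel gripper is mounted at the origin on the work surface. World frame = base frame: x ahead of the robot, y to its left, z up, the work surface at z = 0. Lengths are in mm, angles in rad, forces in N, time in s.
With the tool pointing down it reaches from about 275 to 1000 mm from the base axis. Payload 8.4 kg.
Tool frame: the origin (TCP) lies midway between the tips of the shut fingers; the grasp point (between the pads) lies r.grasp_offset behind it (r.grasp_offset is the distance from the TCP to the grasp point, in mm); z points along the fingers, y is the direction in which the jaws open and shut (so a half turn about z gives the same grasp; the last joint's range is limited). The gripper opens to 85 mm and grips with 20 to 120 N. Pads are 22 mm wide; open, the fingers measure 114 mm over their backs; the gripper's body (76 mm by 85 mm) begins 54 mm behind the grasp point. The pads swing forward as they close: fully open they stand 13 mm farther back than shut.
Start: joints at [-1.202, 0.353, 1.633, -0, 1.155, -0.002], TCP at [226.474, -582.526, 194.981] pointing down, gripper open.
Joint ranges: [-2.63, 2.63], [-0.92, 2.1], [0.06, 2.66], [-1.3, 4.44], [0, 2.69], [-3.02, 3.02]. Speed limits (rad/s): [2.22, 2.22, 2.79, 3.14, 3.14, 3.14].

### API

Orientations are given as [roll, pitch, yaw] about the fixed x, y, z axes, in that order (R = Rz(yaw) Ry(pitch) Rx(roll)).
In Python, from rig import r gives the robot as it stands.
- The arm moves only by the tool jog_arm, never from a script. Its argument "series" is a list that holds one entry, the list of rows, each a list of 7 numbers: the shift along the tool's x, y, z in cm, then the turn, a rotation vector about the tool's x, y, z in degrees, then the finger opening in cm, from 0 to 8.54. A call has 1 to 5 rows; each row is the pose to reach, as a shift and turn from the pose commanded when the call began, along the tool's axes at that moment; what a row does not reach only later rows make up. A row lasts 1/8 s, in which the tool goes at most 62.5 mm and 10.7 degrees, less where a joint would pass 70% of its speed; a pose out of reach is approached as far as the arm can. A call with a gripper value outside its range is refused whole. The fingers move at their own pace and stop on an object; "newtons" is the grip in N (left out, the last holds). Time passes only in rows, so rows that repeat a pose let the fingers close. It gives the time, the measured TCP pose, the force and the opening at its end, in the units of the state.
- r.sense(): the state, without advancing time (a new reading comes with each control period).
- r.grab_frame(name): name is "side" or "top" or "wrist"; returns the picture (480x640x3 uint8, red, green, blue); there is no depth.
- r.calibration(name): a dict with "mtx" (3x3 intrinsics, pixels), "dist" ([k1, k2, p1, p2, k3] as OpenCV has them; the pictures are not rectified), "origin" and "attitude" of the camera in the world; the wrist camera has in their place "T_tool_cam" (4x4, takes a point from camera to tool coordinates, whose origin is the TCP and whose axes are the flange's). Camera axes: x right, y down, z forward; pixel columns grow to the right and rows downward; lengths in mm; the calibration is good to about 2 mm. A picture is of the moment at which its call begins: read the wrist's pose just before it. calibration takes no time and is no camera call.
- r.sign_off(): hands the job in, once; it reports no verdict.
The state is a dict: "clock": time; "qpos": joint angles; "qvel": joint speeds; "joint_efforts": joint torques, N m; "eef_pos": TCP position; "tcp_rot": TCP orientation; "contact_force": force on the tool from outside, world axes, zero at the start; "wrist_torque": the same for the moment, N m; "opening": opening from 0.0 (shut) to 1.0 (fully open).
Only numpy, scipy, OpenCV 4.12 (cv2) and the standard library are available. Lean on these libraries where they do the work, as an engineer would, in place of code of your own. Each camera call takes 0.05 s, during which the arm holds its last target.

### The job

First push the slide scanner's loaded drawer fully shut. Then, leaving the other slide, the dropper bottle and the dish alone, pick up the index slide - the one of the two on the stand with a small notch in one corner, which marks its frosted label end - and bring that end, label face up and level, straight in under the arch-shaped label reader from the robot's side. Finish while still holding it there, the middle of the label right below the eye, about half-way between foot plate and bridge, touching neither.

Things in the scene. Friction and masses are not known exactly. Their poses are not given: they have to be found in the camera images.
- scanner_drawer0 (a joint): How far the scanner's loading drawer stands open (m): 0 = fully shut, at most 0.13. Light friction (1 N plus damping), no spring or latch: it stays where left. The scanner is a fixed cream box 200 mm deep, 180 wide, 100 high, with a 100 mm higher block on its rear half; the drawer comes out towards the robot.
- scanner_drawer0_handle (a point): Middle of the drawer's steel bar handle; moves with the drawer. x points the way the drawer is pushed shut, z up; the bar runs along y, about 100 mm long, 11 thick, 62 above the bench. It stands 35 mm in front of the flat drawer front (174 mm wide, 14 to 88 mm above the bench). Pushing the middle of the bar shuts the drawer.
- slide_center (a point): Centre (half-way up) of the index slide: pale glass, 76 mm long (x) by 30 wide (y) by 5 thick, about 30 g, lying label face (+z) up on one of the stand's rests, any way round. The last 24 mm at its +x end are the frosted label zone (slightly paler); its only notch, a 10 x 10 mm square cut-out, is in the +x +y corner. The -x end is clear: hold it there by the long edges.
- slide_label (a point): Middle of the index slide's frosted label zone: 26 mm along +x from slide_center, half-way up. Axes as slide_center.
- slide: The index slide again (see slide_center); origin at the centre of its underside, same axes.
- stand: Fixed stand under the two slides: black base plate 60 mm (x) by 210 (y) by 6 high, origin at the centre of its underside; two round upright rubber rests, 24 mm across, at y = +68 and -68 mm, tops 34 mm above the bench. Each slide lies balanced across one rest with both ends overhanging; either slide may be on either rest.
- plain_slide_center (a point): Centre of the other slide, to be left alone: same size, glass and frosted end, but four whole corners (no notch), lying on the stand's other rest.
- read_point (a point): Where the middle of the label belongs: right below the reader's eye, 45 mm above the bench. +x points along the passage under the bridge, away from the robot; z up. Enter along +x from the robot's side. The passage is 64 mm wide (y), 24 mm long (x), open from 8 to 75 mm above the bench.
- reader: The fixed label reader: cream arch on a grey foot plate 50 mm (x) by 100 (y) by 8 high, origin at the centre of its underside, axes as read_point. Two posts 24 x 10 mm carry a bridge 24 mm (x) by 84 (y), its underside 78 and its top 90 mm above the bench; the black eye hangs 3 mm below its middle.
- dropper_base (a point): Foot of the small amber dropper bottle, 32 mm across and 85 mm high, a bystander.
- dish_base (a point): Foot of the shallow glass dish, 84 mm across and 18 mm high, a bystander.
There are look-alikes about, which are no part of the job. Leave any red look-alike of the reader alone. Leave any black look-alike of the slide alone.

How it is judged (in metres and radians):
On the way, in this order (a step that is already met when the one before it is completed fails the run):
1. the scanner's drawer is fully shut, the index slide still on its rest (value of joint scanner_drawer0 below 0.004 m and distance of slide_center from where it was at the start of the episode below 0.02 m), for 0.2 s.
2. the index slide is lifted clear of the stand in the fingers (height (world z) of slide_center above 0.042 m and contact force between the fingers and slide above 0.5 N and contact force between slide and stand below 0.05 N), for 0.1 s.
At the end, for the whole second after the job is handed in: Drawer within 4 mm of shut; label middle within 10 mm of the reading point along and across the reader, 18 mm in height; notched end leading from the robot's side, label up within 0.2 rad of level, in line within 0.25 rad; still, held by the fingers, not touching the reader (value of joint scanner_drawer0 below 0.004 m and x of slide_label in the frame of read_point between -0.01 and 0.01 m and y of slide_label in the frame of read_point between -0.01 and 0.01 m and z of slide_label in the frame of read_point between -0.018 and 0.018 m and x of slide_center in the frame of read_point below -0.01 m and angle between slide_center's own z axis and vertical below 0.2 rad and angle between the x axis of slide_center and the x axis of read_point, either way round below 0.25 rad and contact force between the fingers and slide above 0.5 N and contact force between slide and reader below 0.05 N and linear speed of slide below 0.02 m/s); the arm keeps its last pose, push and grip.
It fails at once if the other slide is disturbed (distance of plain_slide_center from where it was at the start of the episode above 0.02 m).
It fails at once if the dropper bottle is moved or tipped (distance of dropper_base from where it was at the start of the episode above 0.02 m or angle between dropper_base's own z axis and vertical above 0.5 rad).
It fails at once if the dish is moved (distance of dish_base from where it was at the start of the episode above 0.02 m).
It also fails if it takes over 51 s, if anything falls off the work surface, if the arm or the gripper's body presses on something with over 40 N, if the wrist force passes 120 N, or if a joint passes its speed limit or range.

## Working session

There is one attempt and no reset: what is moved stays moved. The work goes in short steps, Python scripts to look and compute and a tool call to move; the robot and the scene stay as the last step left them, time stands still between calls to the robot, and variables do not carry over. Pictures are saved under pics/ and viewed, and the job is handed in when it is done.

Besides the shell and the picture viewer there is one more tool, called after "Emit:" as name([rows], argument=value, ...), one row to a line, values as JSON. jog_arm: Moves the arm, as the interface text tells. Its arguments: {"type":"object","properties":{"series":{"type":"array","items":{"type":"array","items":{"type":"array","items":{"type":"number"}}}},"newtons":{"type":"number"}},"required":["series"]}

```bash
ls; mkdir -p pics; python3 - <<'E'
from rig import r
import cv2
s=r.sense(); print(s)
print(r.grasp_offset)
for n in ("side","top","wrist"):
    print(n,r.calibration(n))
    cv2.imwrite(f"pics/{n}0.png",r.grab_frame(n)[:,:,::-1])
E
```

```text
pics
{'clock': 0.0, 'qpos': array([-1.20237350e+00,  3.53631087e-01,  1.63411094e+00, -1.58542804e-06,
        1.15517383e+00, -2.35793414e-03]), 'qvel': array([-0.00043024, -0.00070501, -0.00067219, -0.00239103,  0.00104934,
       -0.00180555]), 'joint_efforts': array([-3.39101352e-03, -6.05255055e+01, -3.42080283e+01, -3.07261771e-04,
        9.61488462e-03, -7.41623808e-06]), 'eef_pos': array([ 226.30833002, -582.05185777,  194.28227854]), 'tcp_rot': array([-3.14026945e+00, -1.67042609e-06,  3.70781406e-01]), 'contact_force': array([ 0.25342525, -0.0051953 ,  0.44626813]), 'wrist_torque': array([-0.00577362,  0.04292282,  0.00790708]), 'opening': 1.004570241939875}
18.700000000000003
side {'mtx': array([[517.01728716,   0.        , 311.67131039],
       [  0.        , 517.01728716, 242.6583074 ],
       [  0.        ,   0.        ,   1.        ]]), 'dist': array([-0.0689175,  0.       ,  0.       ,  0.       ,  0.       ]), 'origin': array([437.45037005, 904.45982256, 768.76239708]), 'attitude': array([-2.20158457, -0.00387168, -3.03101025])}
top {'mtx': array([[476.62942576,   0
[... 237 characters left out ...]
30437,  -74.3189016 , 1144.24126627]), 'attitude': array([-3.05835724,  0.00416964, -1.54257121])}
wrist {'mtx': array([[413.14762659,   0.        , 321.85025728],
       [  0.        , 413.14762659, 250.84761402],
       [  0.        ,   0.        ,   1.        ]]), 'dist': array([0.00487456, 0.        , 0.        , 0.        , 0.        ]), 'T_tool_cam': array([[ 6.12782183e-04, -9.46892956e-01, -3.21548371e-01,
         8.27320377e+01],
       [ 9.99999812e-01,  5.86160401e-04,  1.79602568e-04,
         4.72121277e-01],
       [ 1.84145163e-05, -3.21548421e-01,  9.46893137e-01,
        -1.77678267e+02],
       [ 0.00000000e+00,  0.00000000e+00,  0.00000000e+00,
         1.00000000e+00]])}
```

View pics/side0.png

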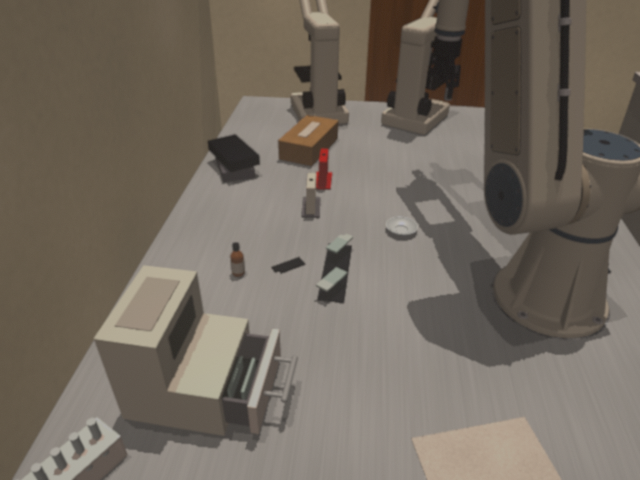

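View pics/top0.png

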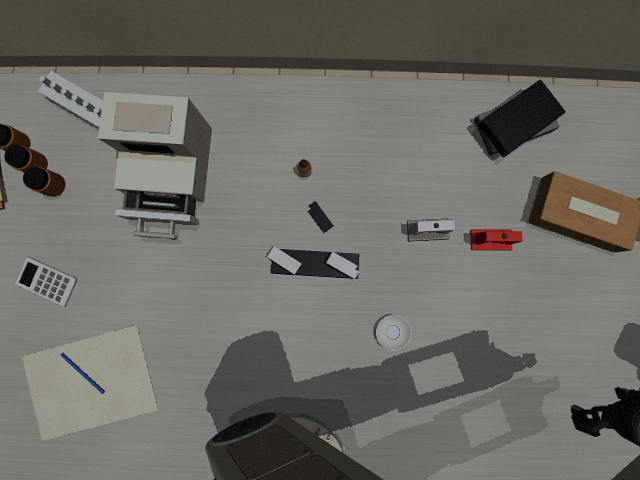

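View pics/wrist0.png

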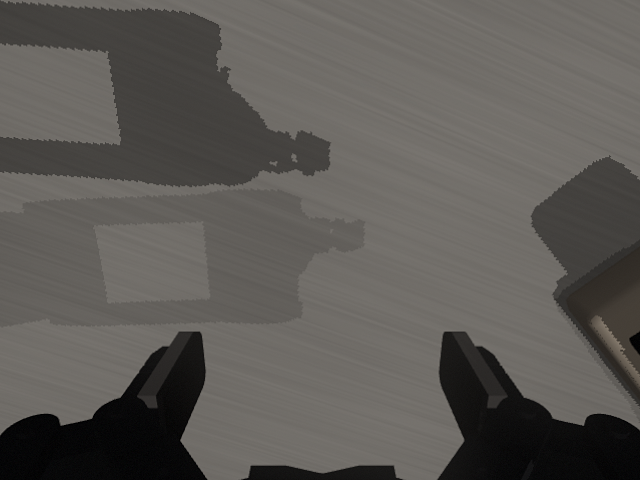

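```bash
cat > h.py <<'E'
import numpy as np, cv2
from scipy.spatial.transform import Rotation as Ro
from rig import r
def cam(n,s=None):
    c=r.calibration(n)
    if n=="wrist":
        T=np.eye(4); T[:3,:3]=Ro.from_euler('xyz',s['tcp_rot']).as_matrix(); T[:3,3]=s['eef_pos']
        M=T@c['T_tool_cam']; R,o=M[:3,:3],M[:3,3]
    else: R,o=Ro.from_euler('xyz',c['attitude']).as_matrix(),np.array(c['origin'])
    return c['mtx'],c['dist'],R,o
def ray(C,uv):
    p=cv2.undistortPoints(np.array([[uv]],float),C[0],C[1])[0,0]
    d=C[2]@np.array([p[0],p[1],1]); return C[3],d/np.linalg.norm(d)
def onz(C,uv,z):
    o,d=ray(C,uv); return o+d*(z-o[2])/d[2]
def tri(C1,uv1,C2,uv2):
    o1,d1=ray(C1,uv1);o2,d2=ray(C2,uv2)
    A=np.stack([d1,-d2],1); t=np.linalg.lstsq(A,o2-o1,rcond=None)[0]
    a,b=o1+t[0]*d1,o2+t[1]*d2; return (a+b)/2,np.linalg.norm(a-b)
def proj(C,P):
    rv=cv2.Rodrigues(C[2].T)[0]; t=-C[2].T@C[3]
    return cv2.projectPoints(np.array(P,float).reshape(-1,1,3),rv,t,C[0],C[1])[0][:,0]
E
python3 - <<'E'
import cv2
a=cv2.imread('pics/top0.png');b=cv2.imread('pics/side0.png')
cv2.imwrite('pics/tc1.png',cv2.resize(a[205:285,260:460],None,fx=4,fy=4,interpolation=cv2.INTER_CUBIC))
cv2.imwrite('pics/tc2.png',cv2.resize(a[90:250,100:220],None,fx=4,fy=3.75,interpolation=cv2.INTER_CUBIC))
cv2.imwrite('pics/sc1.png',cv2.resize(b[140:310,220:420],None,fx=4,fy=3.5,interpolation=cv2.INTER_CUBIC))
cv2.imwrite('pics/sc2.png',cv2.resize(b[310:440,180:310],None,fx=4.5,fy=4.5,interpolation=cv2.INTER_CUBIC))
E
```

```text
(no output)
```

View pics/tc1.png

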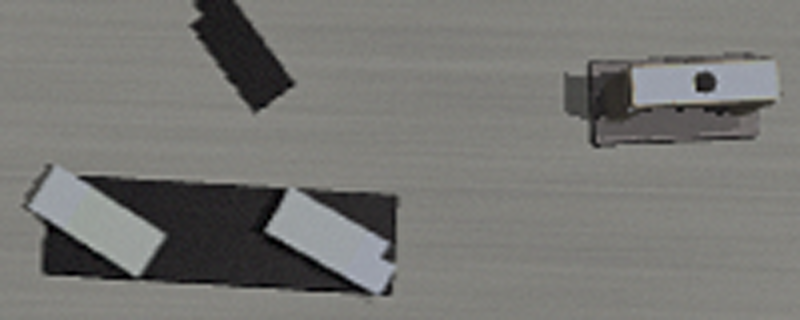

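View pics/tc2.png

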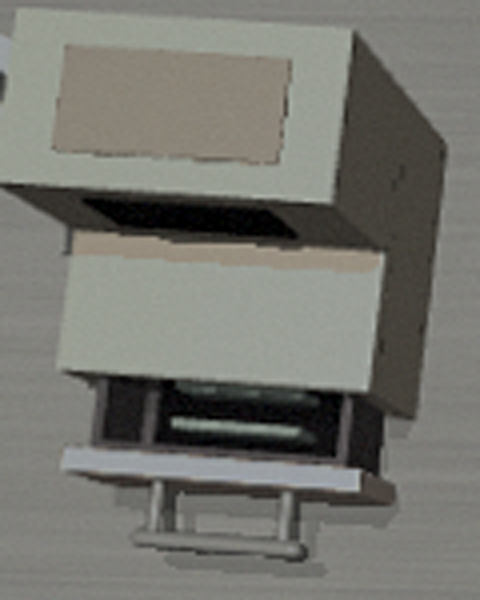

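View pics/sc1.png

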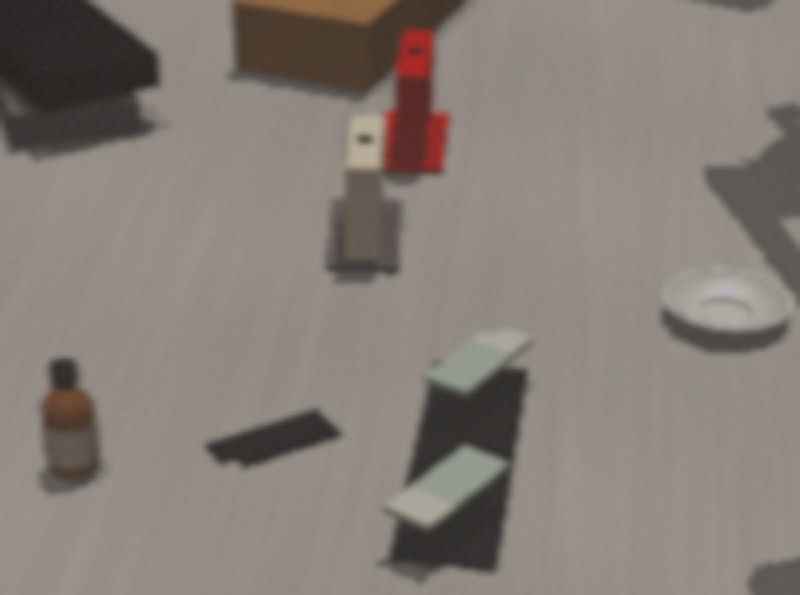

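View pics/sc2.png

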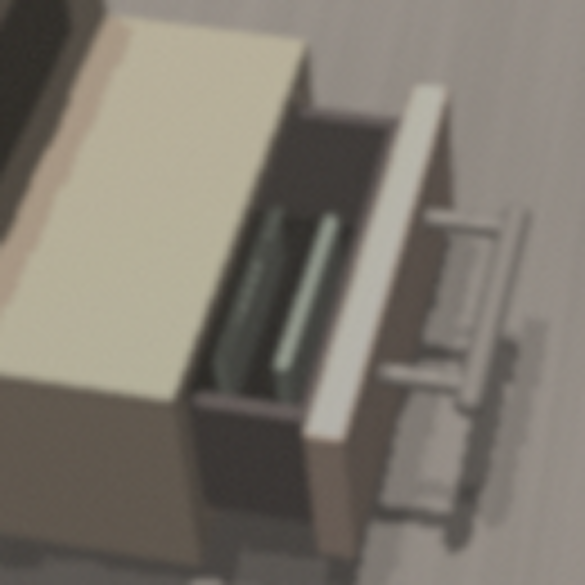

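```bash
python3 - <<'E'
from h import *
T=cam('top');S=cam('side')
a=(100+135/4,90+537/3.75);b=(100+305/4,90+550/3.75)
c=(180+515/4.5,310+208/4.5);d=(180+470/4.5,310+398/4.5)
# top left end = +y = which side end? try both
print('R',tri(T,b,S,c),'L',tri(T,a,S,d))
print('hdl z62',onz(T,a,62),onz(T,b,62))
# scanner box front-top edge z100, drawer front top edge z88
f=lambda u,v:(100+u/4,90+v/3.75)
g=lambda u,v:(180+u/4.5,310+v/4.5)
print('box front edge', onz(T,f(58,370),100),onz(T,f(366,392),100))
print('box side', onz(S,g(305,42),100),onz(S,g(175,400),100))
print('drawer front', onz(T,f(62,468),88),onz(T,f(360,490),88))
print('drawer front side', onz(S,g(445,90),88),onz(S,g(345,440),88))
# slides
im=cv2.imread('pics/top0.png').astype(int); 
hsv=cv2.cvtColor(im.astype(np.uint8),cv2.COLOR_BGR2HSV)
for (x0,x1) in((262,305),(320,365)):
    sub=im[240:284,x0:x1].min(2); m=(sub>140).astype(np.uint8)
    print(sub.max(), m.sum())
    cs,_=cv2.findContours(m,cv2.RETR_EXTERNAL,cv2.CHAIN_APPROX_NONE)
    k=max(cs,key=cv2.contourArea); rc=cv2.minAreaRect(k); print(rc[0][0]+x0,rc[0][1]+240,rc[1:])
    for p in cv2.boxPoints(rc): print(p+[x0,240],onz(T,p+[x0,240],39).round(1))
    print('c',onz(T,(rc[0][0]+x0,rc[0][1]+240),39))
h=lambda u,v:(260+u/4,205+v/4)
for n,u,v,z in(('eye',705,82,90),('br1',635,68,90),('br2',777,60,90),('br3',632,108,90),('br4',778,100,90),('footL',598,145,8),('footR',757,137,8),('footLU',592,60,8)):
    print(n,onz(T,h(u,v),z).round(1))
k=lambda u,v:(220+u/4,140+v/3.5)
print('eye tri',tri(T,h(705,82),S,k(365,139)))
print('disheye',onz(T,(393,332),10),'bottle',onz(T,(304,170),60))
E
```

```text
R (array([534.40549328, 283.2200117 ,  56.79844162]), np.float64(0.8792613594165994)) L (array([538.29720428, 381.08362903,  63.25049666]), np.float64(0.8248307781617896))
hdl z62 [538.83122863 381.64625211  62.        ] [533.4905246  281.47844137  62.        ]
box front edge [634.83620979 416.73937728 100.        ] [625.42165243 239.89903088 100.        ]
box side [625.60975676 243.4422014  100.        ] [634.07570455 421.38764692 100.        ]
drawer front [577.12008937 415.77546723  88.        ] [568.07106206 243.65380545  88.        ]
drawer front side [567.15353988 251.87063278  88.        ] [574.76253294 422.04947198  88.        ]
166 392
283.7111930847168 259.671480178833 ((31.84461784362793, 12.497509002685547), 32.735225677490234)
[266.93862915 256.31768799] [495.5  73.6  39. ]
[273.69675064 245.80505371] [520.5  58.7  39. ]
[300.48375702 263.02527237] [482.2  -5.   39. ]
[293.72563553 273.53790665] [457.4   9.9  39. ]
c [488.84770006  34.22718643  39.        ]
165 374
343.254150390625 265.0155601501465 ((32.52180862426758, 12.252614974975586), 30.068584442138672)
[326.1120348  262.17012405] [485.8 -64.4  39. ]
[332.25103855 251.56638813] [510.9 -78.   39. ]
[360.39626694 267.86099625] [ 474.8 -144.2   39. ]
[354.25726318 278.46473312] [ 449.9 -130.6   39. ]
c [ 480.3370909  -104.32299329   39.        ]
eye [ 572.1 -308.3   90. ]
br1 [ 578.8 -269.    90. ]
br2 [ 585.7 -348.6   90. ]
br3 [ 556.3 -267.6   90. ]
br4 [ 563.2 -349.3   90. ]
footL [ 542.9 -262.4    8. ]
footR [ 550.4 -358.1    8. ]
footLU [ 594.1 -258.1    8. ]
eye tri (array([ 571.58334002, -308.99071883,   86.79387148]), np.float64(1.8359115583197716))
disheye [ 326.79422718 -226.49594036   10.        ] bottle [696.93235509  -7.27453931  60.        ]
```

```bash
cat >> h.py <<'E'
def go(p,yaw,base=None,byaw=None):
    s=r.sense(); R=Ro.from_euler('xyz',s['tcp_rot'])
    Rt=Ro.from_euler('xyz',[np.pi,0,yaw])
    d=R.inv().apply(np.array(p)-s['eef_pos'])/10; w=(R.inv()*Rt).as_rotvec(degrees=True)
    print('t',round(s['clock'],2),'pos',s['eef_pos'].round(1),'rot',s['tcp_rot'].round(3),'F',s['contact_force'].round(1),'open',round(s['opening'],3))
    print('shift cm',d.round(2),'turn deg',w.round(2),'dist',np.linalg.norm(d).round(2))
E
python3 -c "
from h import *
go([485,334,150],3.089)"
```

```text
t 0.15 pos [ 226.3 -582.2  194.4] rot [-3.141 -0.     0.371] F [ 0.3  0.3 -0. ] open 0.997
shift cm [ 57.3  -76.01   4.52] turn deg [-1.0000e-02 -8.0000e-02 -1.5574e+02] dist 95.3
```

Emit:
jog_arm([
  [[57.3,-76,0,0,0,-155.7,0],[57.3,-76,0,0,0,-155.7,0],[57.3,-76,0,0,0,-155.7,0],[57.3,-76,0,0,0,-155.7,0],[57.3,-76,0,0,0,-155.7,0]],
], newtons=40)

```text
clock: 0.78
eef_pos: [311.5, -279.9, 194.9]
tcp_rot: [3.141, -0.0, 1.314]
contact_force: [1.0, 0.1, 0.2]
opening: 0.001
```

```bash
python3 -c "
from h import *
go([485,334,150],3.089); print(r.sense()['qpos'])"
```

```text
t 0.78 pos [ 311.5 -279.9  194.9] rot [ 3.141 -0.     1.314] F [1.  0.1 0.2] open 0.001
shift cm [63.78  1.17  4.5 ] turn deg [ 2.0000e-02  1.0000e-02 -1.0171e+02] dist 63.95
[-7.35783113e-01  2.24364223e-02  2.04761789e+00  2.52728605e-04
  1.07129607e+00 -4.78912400e-01]
```

Emit:
jog_arm([
  [[63.8,1.2,0,0,0,-101.7,0],[63.8,1.2,0,0,0,-101.7,0],[63.8,1.2,0,0,0,-101.7,0],[63.8,1.2,0,0,0,-101.7,0],[63.8,1.2,0,0,0,-101.7,0]],
])

```text
clock: 1.4
eef_pos: [398.4, 20.5, 195.2]
tcp_rot: [3.141, 0.001, 2.252]
contact_force: [1.1, -1.0, -0.6]
opening: -0.001
```

```bash
python3 -c "
from h import *
go([485,334,150],3.089)"
```

```text
t 1.4 pos [398.4  20.5 195.2] rot [3.141e+00 1.000e-03 2.252e+00] F [ 1.1 -1.  -0.6] open -0.001
shift cm [18.9  26.47  4.53] turn deg [ 2.000e-02  5.000e-02 -4.795e+01] dist 32.84
```

Emit:
jog_arm([
  [[18.9,26.5,0,0,0,-48,0],[18.9,26.5,0,0,0,-48,0],[18.9,26.5,0,0,0,-48,0],[18.9,26.5,0,0,0,-48,0],[18.9,26.5,0,0,0,-48,0]],
])

```text
clock: 2.02
eef_pos: [483.5, 321.2, 194.8]
tcp_rot: [-3.141, 0.0, 3.088]
contact_force: [1.2, -0.8, 1.0]
opening: 0.001
```

```bash
python3 -c "
from h import *
go([485,334,150],3.089)
s=r.sense();cv2.imwrite('pics/w1.png',r.grab_frame('wrist')[:,:,::-1])
C=cam('wrist',s); print(proj(C,[[538.8,381.6,62],[533.5,281.5,62],[536.2,331.6,62]]))"
```

```text
t 2.02 pos [483.5 321.2 194.8] rot [-3.141  0.     3.088] F [ 1.2 -0.8  1. ] open 0.001
shift cm [-0.08  1.28  4.48] turn deg [-0.01  0.   -0.03] dist 4.66
[[399.82878132 284.92190449]
 [277.01361996 284.86655098]
 [338.47757033 284.94392041]]
```

View pics/w1.png

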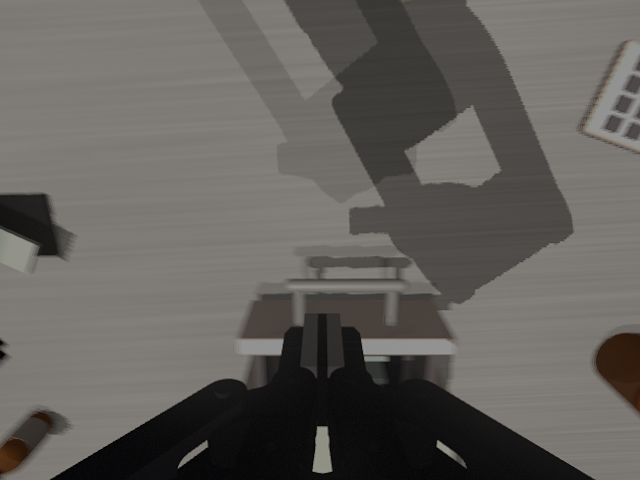

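Emit:
jog_arm([
  [[0.3,1.4,6,0,0,0,0],[0.3,1.4,12,0,0,0,0],[0.3,1.4,14.5,0,0,0,0],[0.3,1.4,14.5,0,0,0,0]],
])

```text
clock: 2.58
eef_pos: [479.5, 332.1, 47.8]
tcp_rot: [-3.139, -0.004, 3.084]
contact_force: [0.7, 0.1, -1.4]
opening: -0.003
```

```bash
python3 -c "
from h import *
go([510,333,50],3.089)
s=r.sense();cv2.imwrite('pics/w2.png',r.grab_frame('wrist')[:,:,::-1]);cv2.imwrite('pics/s2.png',r.grab_frame('side')[240:480,150:470,::-1].repeat(2,0).repeat(2,1))
"
```

```text
t 2.58 pos [479.5 332.1  47.8] rot [-3.139 -0.004  3.084] F [ 0.7  0.1 -1.4] open -0.003
shift cm [-3.04  0.27 -0.23] turn deg [-0.17 -0.22 -0.31] dist 3.06
```

View pics/w2.png

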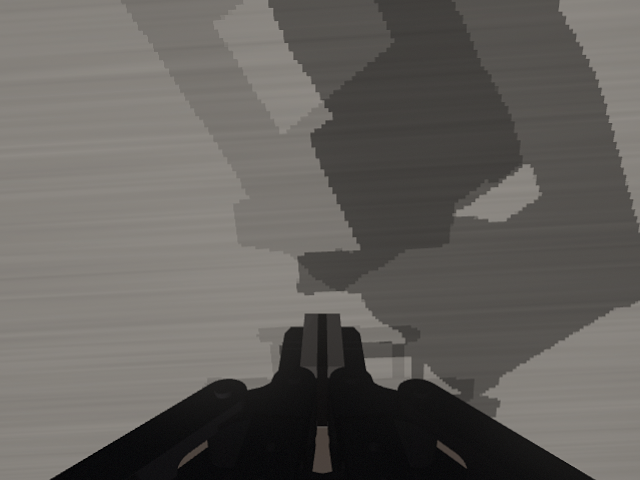

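View pics/s2.png

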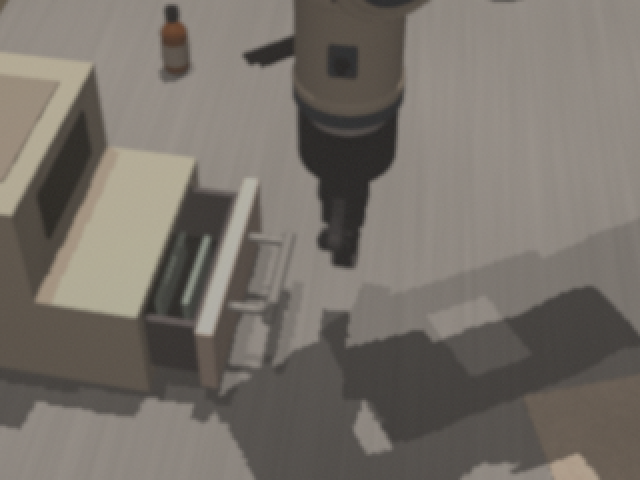

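Emit:
jog_arm([
  [[-1.3,0.2,0,0,0,0,0],[-2.6,0.2,0,0,0,0,0],[-3.6,0.2,0,0,0,0,0],[-4.6,0.2,0,0,0,0,0],[-5.6,0.2,0,0,0,0,0]],
])

```text
clock: 3.3
eef_pos: [537.9, 331.8, 49.9]
tcp_rot: [-3.142, -0.0, 3.083]
contact_force: [0.4, -0.1, -0.6]
opening: -0.003
```

Emit:
jog_arm([
  [[-0.8,0,0,0,0,0,0],[-1.6,0,0,0,0,0,0],[-2.2,0,0,0,0,0,0],[-2.8,0,0,0,0,0,0],[-2.8,0,0,0,0,0,0]],
])

```text
clock: 3.92
eef_pos: [565.6, 330.4, 49.9]
tcp_rot: [3.142, 0.0, 3.083]
contact_force: [-0.1, 0.7, 0.2]
opening: 0.0
```

```bash
python3 -c "
from h import *
go([510,333,50],3.089)
s=r.sense();cv2.imwrite('pics/s3.png',r.grab_frame('side')[240:480,50:370,::-1].repeat(2,0).repeat(2,1))
"
```

```text
t 3.92 pos [565.6 330.4  49.9] rot [3.142 0.    3.083] F [-0.1  0.7  0.2] open 0.0
shift cm [ 5.56 -0.06 -0.01] turn deg [ 0.01  0.01 -0.32] dist 5.56
```

View pics/s3.png

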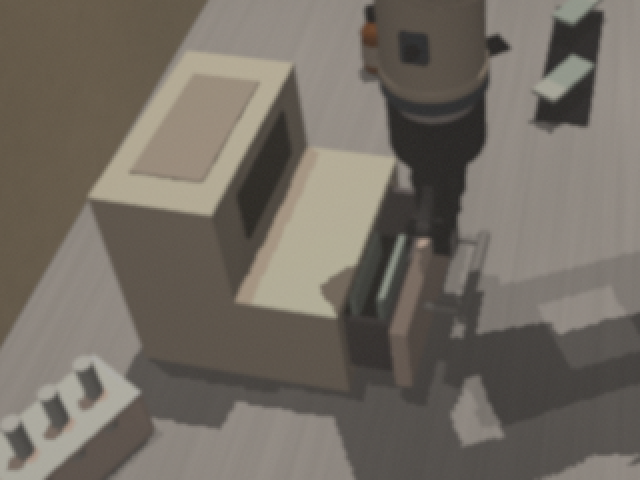

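```bash
python3 -c "
from h import *
s=r.sense();S=cam('side');T=cam('top')
print(proj(S,[s['eef_pos'],s['eef_pos']+[0,0,60]]),proj(T,[s['eef_pos']]))
a=r.grab_frame('side')[:,:,::-1];b=r.grab_frame('top')[:,:,::-1]
cv2.imwrite('pics/s4.png',cv2.resize(a[320:440,200:340],None,fx=5,fy=5,interpolation=cv2.INTER_CUBIC))
cv2.imwrite('pics/t4.png',cv2.resize(b[90:250,90:290],None,fx=4,fy=3.75,interpolation=cv2.INTER_CUBIC))
"
```

```text
[[273.52053495 377.80938964]
 [272.03203494 354.57437244]] [[158.06421224 223.07650243]]
```

View pics/s4.png

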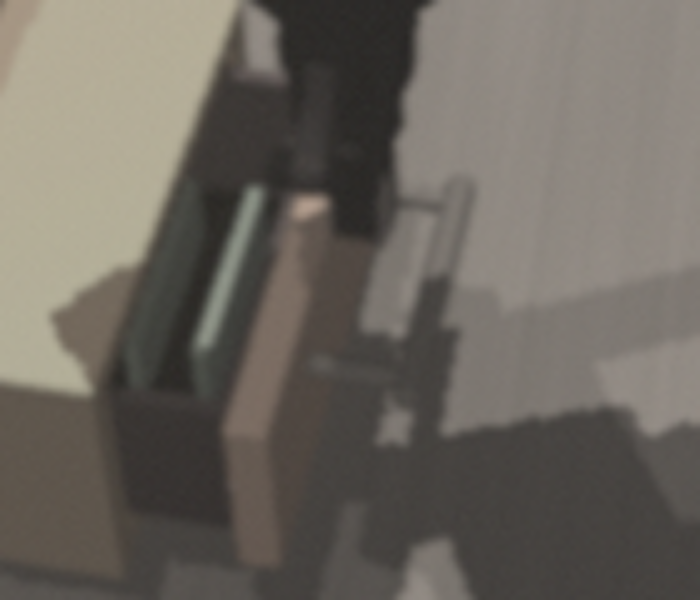

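View pics/t4.png

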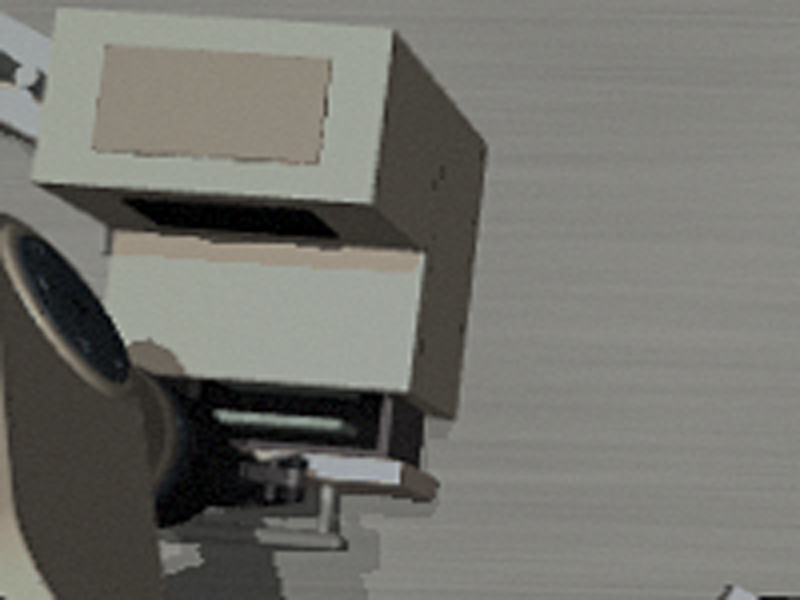

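```bash
python3 -c "
from h import *
s=r.sense();S=cam('side');T=cam('top')
print('s2 tcp',proj(S,[[479.5,332.1,47.8],[479.5,332.1,77.8]]))
print('bar L/R z62 from s4', onz(S,(200+460/5,320+185/5),62), onz(T,(90+345/4,90+545/3.75),62))
print('old', onz(S,(180+515/4.5,310+208/4.5),62))
print('drawer front top R', onz(T,(90+400/4,90+484/3.75),88))
print('tip ray at x=565,:', [onz(S,(270.5,367.5),z).round(0) for z in (50,62,70,80)])
cv2.imwrite('pics/w4.png',r.grab_frame('wrist')[:,:,::-1])
"
```

```text
s2 tcp [[322.4275361  383.94013439]
 [322.72367124 372.60594884]]
bar L/R z62 from s4 [538.21958944 290.04064613  62.        ] [536.56800563 281.64958776  62.        ]
old [534.137079   287.73602988  62.        ]
drawer front top R [571.69325888 243.85048745  88.        ]
tip ray at x=565,: [array([574., 308.,  50.]), array([572., 318.,  62.]), array([571., 325.,  70.]), array([569., 333.,  80.])]
```

View pics/w4.png

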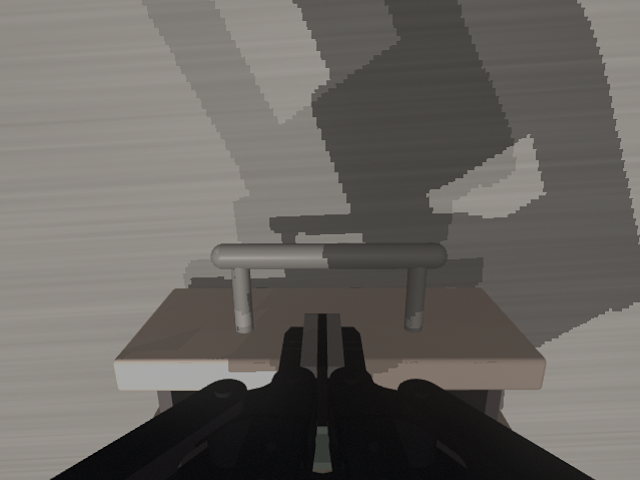

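```bash
python3 -c "
from h import *
b=cv2.imread('pics/s2.png')
c=b[200:300,300:400]; c=cv2.convertScaleAbs(c,alpha=1.6)
cv2.imwrite('pics/s2z.png',cv2.resize(c,(600,600),interpolation=cv2.INTER_NEAREST))
b=cv2.imread('pics/w4.png')[290:400,260:390]
cv2.imwrite('pics/w4z.png',cv2.resize(cv2.convertScaleAbs(b,alpha=2),None,fx=5,fy=5))
"
```

```text
(no output)
```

View pics/s2z.png

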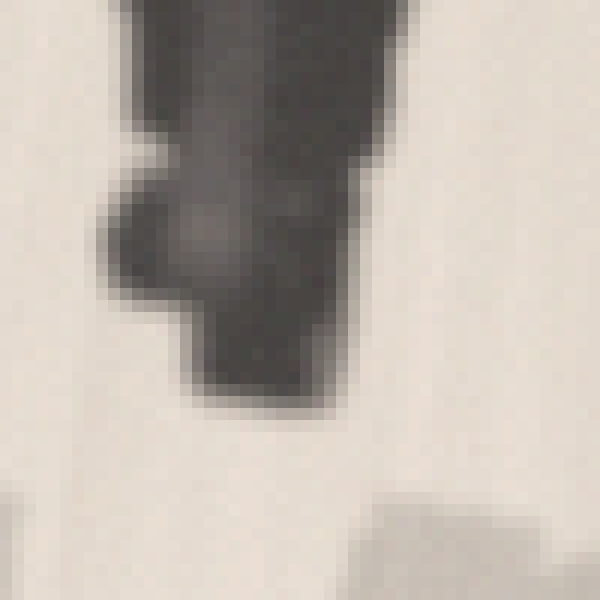

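View pics/w4z.png

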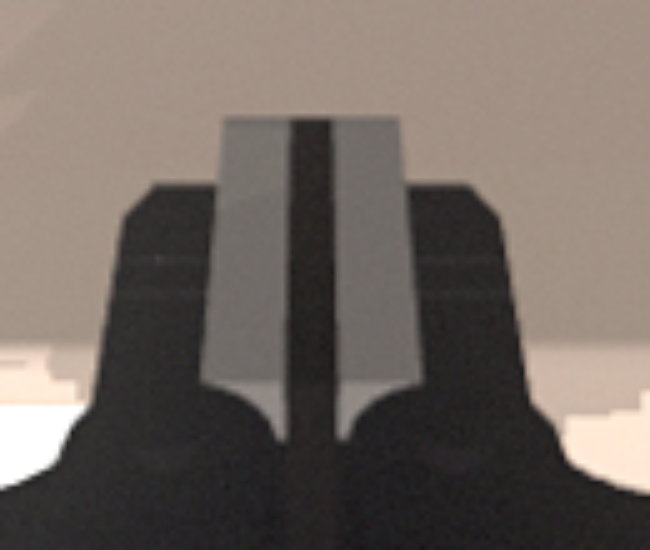

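Emit:
jog_arm([
  [[4.5,-0.2,0,0,0,0,0],[8.6,-0.2,0,0,0,0,0],[8.6,-0.2,2,0,0,0,0],[8.6,-0.2,3.4,0,0,0,0],[8.6,-0.2,3.4,0,0,0,0]],
])

```text
clock: 4.75
eef_pos: [478.8, 332.9, 15.0]
tcp_rot: [-3.14, -0.001, 3.083]
contact_force: [0.0, -0.1, -0.0]
opening: 0.005
```

```bash
python3 -c "
from h import *
go([510,333,16],3.089)
a=r.grab_frame('side')[:,:,::-1]; S=cam('side'); s=r.sense()
print(proj(S,s['eef_pos']+np.array([[0,0,0],[0,0,36],[0,8,36]])))
c=a[320:440,240:380]; c=cv2.convertScaleAbs(c,alpha=1.5)
cv2.imwrite('pics/s5.png',cv2.resize(c,None,fx=5,fy=5,interpolation=cv2.INTER_NEAREST))
cv2.imwrite('pics/w5.png',r.grab_frame('wrist')[:,:,::-1])
"
```

```text
t 4.75 pos [478.8 332.9  15. ] rot [-3.140e+00 -1.000e-03  3.083e+00] F [ 0.  -0.1 -0. ] open 0.005
shift cm [-3.11  0.19 -0.11] turn deg [-0.07 -0.08 -0.32] dist 3.12
[[322.13593009 396.08255053]
 [322.47877526 383.03076355]
 [322.03818446 386.75944103]]
```

View pics/s5.png

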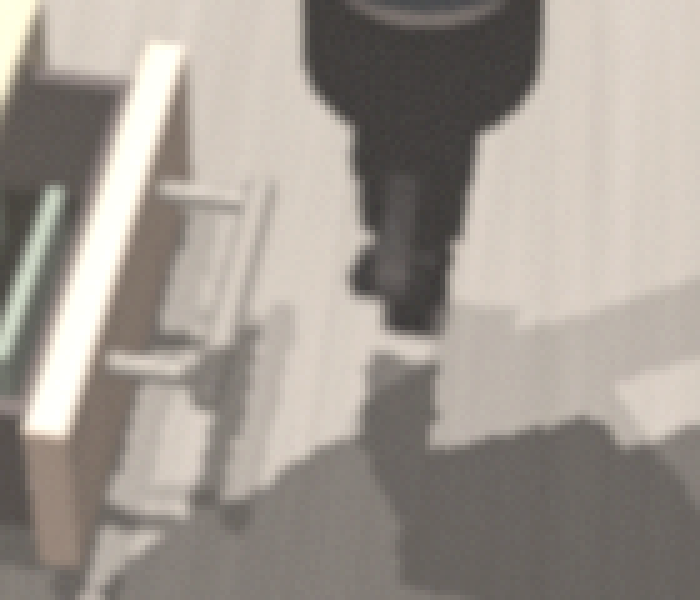

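View pics/w5.png

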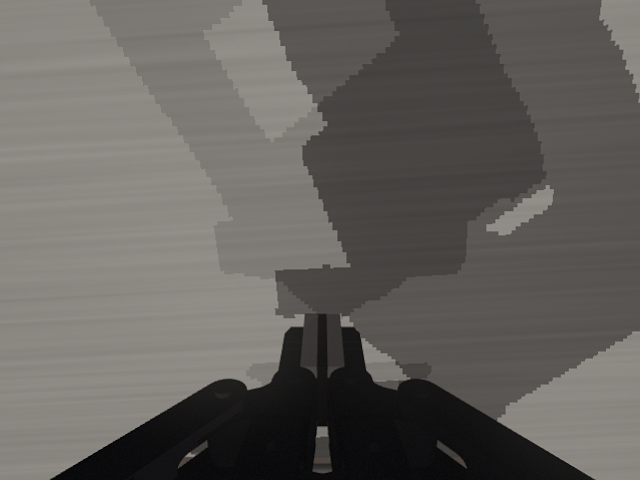

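Emit:
jog_arm([
  [[-1.5,0.1,0,0,0,0,0],[-3,0.1,0,0,0,0,0],[-4,0.1,0,0,0,0,0],[-5,0.1,0,0,0,0,0],[-6,0.1,0,0,0,0,0]],
])

```text
clock: 5.48
eef_pos: [539.6, 330.7, 15.9]
tcp_rot: [-3.141, -0.001, 3.083]
contact_force: [-1.9, -0.6, 1.5]
opening: -0.004
```

Emit:
jog_arm([
  [[-0.8,0.05,0,0,0,0,0],[-1.5,0.1,0,0,0,0,0],[-2.1,0.1,0,0,0,0,0],[-2.1,0.1,0,0,0,0,0]],
])

```text
clock: 5.98
eef_pos: [560.9, 330.8, 16.1]
tcp_rot: [3.141, 0.001, 3.083]
contact_force: [-0.2, -0.0, -0.0]
opening: -0.002
```

```bash
python3 -c "
from h import *
go([510,333,16],3.089)
a=r.grab_frame('side')[:,:,::-1]; S=cam('side'); T=cam('top')
c=a[310:430,180:320]; c=cv2.convertScaleAbs(c,alpha=1.5)
cv2.imwrite('pics/s6.png',cv2.resize(c,None,fx=5,fy=5,interpolation=cv2.INTER_NEAREST))
"
```

```text
t 5.97 pos [560.9 330.8  16.1] rot [3.141e+00 1.000e-03 3.083e+00] F [-0.2 -0.  -0. ] open -0.002
shift cm [ 5.1  -0.08  0.  ] turn deg [ 0.03  0.05 -0.32] dist 5.1
```

View pics/s6.png

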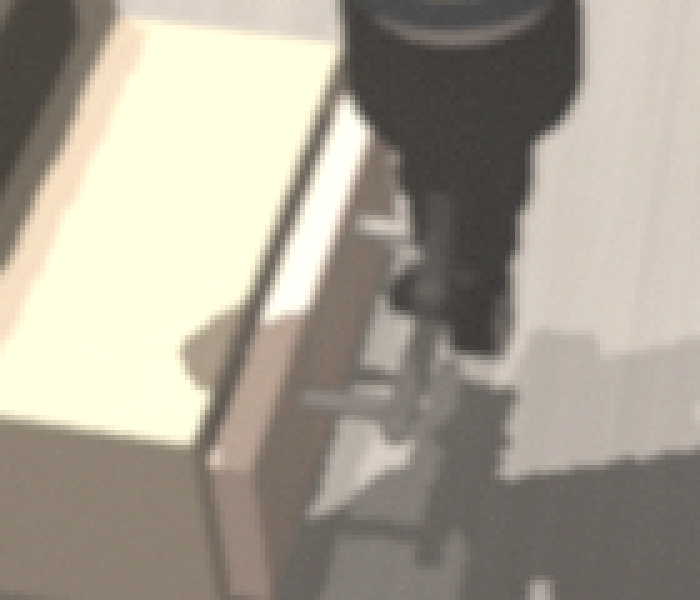

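Drawer nearly shut: only a thin dark gap at about (215,440) in this crop. I'll push on gently until the force rises.

Emit:
jog_arm([
  [[-0.3,0,0,0,0,0,0],[-0.5,0,0,0,0,0,0],[-0.7,0,0,0,0,0,0],[-0.7,0,0,0,0,0,0]],
])

```text
clock: 6.52
eef_pos: [564.5, 330.4, 15.9]
tcp_rot: [-3.141, -0.005, 3.083]
contact_force: [-10.8, 2.6, 6.5]
opening: -0.0
```

Emit:
jog_arm([
  [[-0.2,0,0,0,0,0,0],[-0.4,0,0,0,0,0,0],[-0.4,0,0,0,0,0,0]],
])

```text
clock: 6.9
eef_pos: [564.5, 330.2, 15.7]
tcp_rot: [-3.139, -0.011, 3.083]
contact_force: [-26.2, 6.0, 16.8]
opening: 0.004
```

Emit:
jog_arm([
  [[2,0,0,0,0,0,0],[5,0,0,0,0,0,0],[6,0,-6,0,0,0,0],[7,0,-12,0,0,0,0],[8,0,-18,0,0,0,0]],
])

```text
clock: 7.52
eef_pos: [491.0, 334.7, 198.0]
tcp_rot: [3.141, 0.001, 3.084]
contact_force: [0.5, 0.8, -0.4]
opening: -0.002
```

```bash
python3 -c "
from h import *
go([492,-82,200],1.072)
a=r.grab_frame('side')[:,:,::-1]
c=a[310:430,180:320]; c=cv2.convertScaleAbs(c,alpha=1.5)
cv2.imwrite('pics/s7.png',cv2.resize(c,None,fx=5,fy=5,interpolation=cv2.INTER_NEAREST))
"
```

```text
t 7.53 pos [491.  334.7 198. ] rot [3.141e+00 1.000e-03 3.084e+00] F [ 0.5  0.8 -0.4] open -0.002
shift cm [ -2.51 -41.59  -0.21] turn deg [4.0000e-02 1.0000e-02 1.1526e+02] dist 41.67
```

View pics/s7.png

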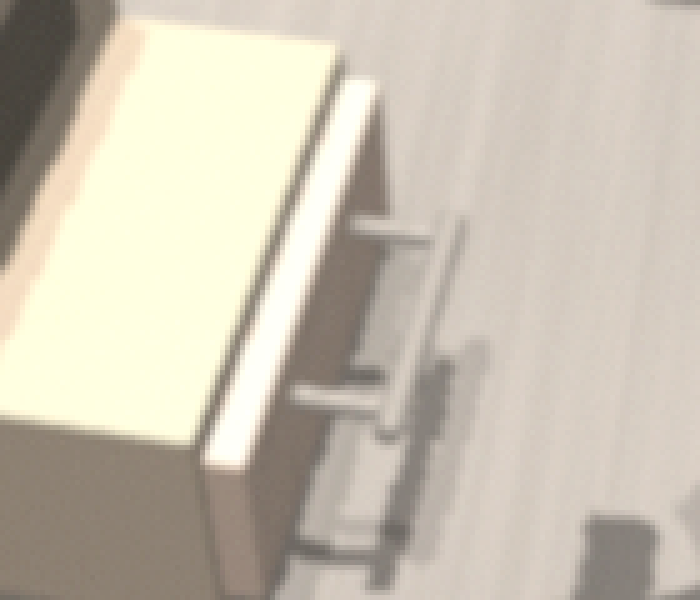

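Emit:
jog_arm([
  [[-2.5,-41.6,0,0,0,115.3,6],[-2.5,-41.6,0,0,0,115.3,6],[-2.5,-41.6,0,0,0,115.3,6],[-2.5,-41.6,0,0,0,115.3,6],[-2.5,-41.6,0,0,0,115.3,6]],
])

```text
clock: 8.2
eef_pos: [492.0, 20.2, 196.2]
tcp_rot: [3.141, 0.001, 2.14]
contact_force: [1.3, 0.5, -0.4]
opening: 0.701
```

```bash
python3 -c "
from h import *
go([492,-82,200],1.072)"
```

```text
t 8.2 pos [492.   20.2 196.2] rot [3.141e+00 1.000e-03 2.140e+00] F [ 1.3  0.5 -0.4] open 0.701
shift cm [-8.61 -5.52 -0.38] turn deg [8.000e-02 1.000e-02 6.121e+01] dist 10.23
```

Emit:
jog_arm([
  [[-8.6,-5.5,0,0,0,61.2,6],[-8.6,-5.5,0,0,0,61.2,6],[-8.6,-5.5,0,0,0,61.2,6],[-8.6,-5.5,0,0,0,61.2,6],[-8.6,-5.5,0,0,0,61.2,6]],
])

```text
clock: 8.82
eef_pos: [492.8, -80.3, 196.0]
tcp_rot: [3.141, -0.0, 1.202]
contact_force: [0.3, 0.1, 0.4]
opening: 0.707
```

Emit:
jog_arm([
  [[0,0,0,0,0,7.6,6],[0,0,0,0,0,7.6,6]],
])

```text
clock: 9.07
eef_pos: [492.8, -80.1, 196.0]
tcp_rot: [3.141, -0.0, 1.077]
contact_force: [0.1, -0.4, 0.1]
opening: 0.702
```

```bash
python3 -c "
from h import *
import pickle
go([492,-82,200],1.072)
s=r.sense(); a=r.grab_frame('wrist'); pickle.dump((s,a),open('v1.pkl','wb'))
cv2.imwrite('pics/w8.png',a[:,:,::-1])"
```

```text
t 9.07 pos [492.8 -80.1 196. ] rot [ 3.141 -0.     1.077] F [ 0.1 -0.4  0.1] open 0.702
shift cm [-0.21  0.03 -0.4 ] turn deg [ 0.03 -0.    0.28] dist 0.45
```

View pics/w8.png

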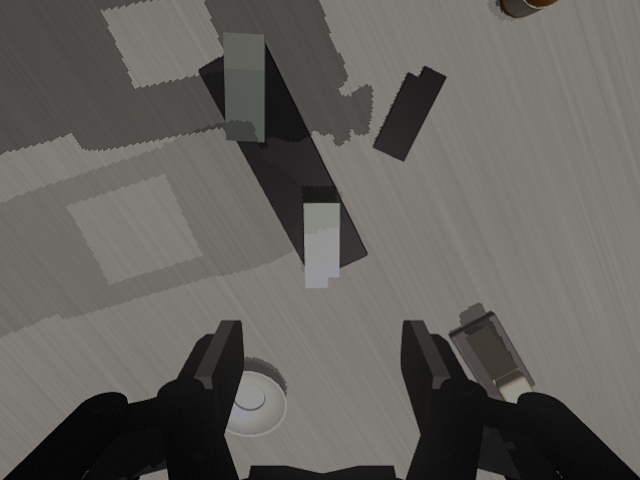

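```bash
cat > sl.py <<'E'
from h import *
import pickle,sys
def corners(a,lo=120,roi=None):
    g=a.min(2).copy(); m=(g>lo).astype(np.uint8)
    if roi is not None:
        k=np.zeros_like(m);x0,y0,x1,y1=roi;k[y0:y1,x0:x1]=1;m*=k
    cs,_=cv2.findContours(m,cv2.RETR_EXTERNAL,cv2.CHAIN_APPROX_NONE)
    k=max(cs,key=cv2.contourArea); return k,m
E
python3 - <<'E'
from sl import *
s,a=pickle.load(open('v1.pkl','rb')); C=cam('wrist',s)
print(a[190:300:6,322].min(1), a[230,295:350].min(1))
k,m=corners(a,150,(290,190,355,300)); rc=cv2.minAreaRect(k); print(rc)
b=cv2.boxPoints(rc); W=np.array([onz(C,p,39) for p in b]); print(b.round(1).tolist()); print(W.round(1).tolist(), [np.linalg.norm(W[i]-W[i-1]).round(1) for i in range(4)])
c=W.mean(0); print('centre',c)
for i in range(4):
    d=W[i]-W[i-1]; 
    if np.linalg.norm(d)>60: print('heading',np.degrees(np.arctan2(d[1],d[0])))
E
```

```text
[ 27  27  40 130 129 129 129 147 147 146 146 145 147 147 146 147 148 115
 121] [ 43  45  45  44  45  43  42  38  40 115 131 128 128 128 128 128 129 128
 128 129 129 128 137 146 147 147 143 142 146 144 133 136 145 146 147 147
 146 146 146 147 146 146 147 151 111  55  49  50  49  49  50  51  49  51
  51]
((338.0, 264.5), (5.0, 0.0), -90.0)
[[338.0, 267.0], [338.0, 267.0], [338.0, 262.0], [338.0, 262.0]]
[[483.7, -127.4, 39.0], [483.7, -127.4, 39.0], [485.8, -123.3, 39.0], [485.8, -123.3, 39.0]] [np.float64(4.6), np.float64(0.0), np.float64(4.6), np.float64(0.0)]
centre [ 484.75044557 -125.33324998   39.        ]
```

```bash
python3 - <<'E'
from sl import *
s,a=pickle.load(open('v1.pkl','rb')); C=cam('wrist',s)
k,m=corners(a,125,(290,190,355,300)); rc=cv2.minAreaRect(k); print(rc)
b=cv2.boxPoints(rc); W=np.array([onz(C,p,39) for p in b]); print(b.round(1).tolist()); print(W.round(1).tolist(), [np.linalg.norm(W[i]-W[i-1]).round(1) for i in range(4)])
c=W.mean(0); print('centre',c)
for i in range(4):
    d=W[i]-W[i-1]; 
    if np.linalg.norm(d)>60: print('heading',np.degrees(np.arctan2(d[1],d[0])))
# height by triangulating with the side view
S=cam('side'); f=lambda u,v:(220+u/4,140+v/3.5)
print(tri(C,rc[0],S,f(480,361)))
# reader in wrist: foot corners
cv2.imwrite('pics/w8z.png',cv2.resize(cv2.convertScaleAbs(a[190:300,280:370,::-1],alpha=1.5),None,fx=5,fy=5))
E
```

```text
((321.32830810546875, 245.84109497070312), (84.17464447021484, 34.62666702270508), 89.11859893798828)
[[303.3999938964844, 204.0], [338.0, 203.5], [339.29998779296875, 287.70001220703125], [304.70001220703125, 288.20001220703125]]
[[484.2, -64.6, 39.0], [509.6, -77.8, 39.0], [475.7, -145.2, 39.0], [448.5, -131.2, 39.0]] [np.float64(75.5), np.float64(28.5), np.float64(75.5), np.float64(30.6)]
centre [ 479.49256912 -104.69921644   39.        ]
heading 61.779022551250186
heading -116.67730618451962
(array([ 478.31968257, -106.05295356,   30.66899911]), np.float64(0.9705037310959473))
```

View pics/w8z.png

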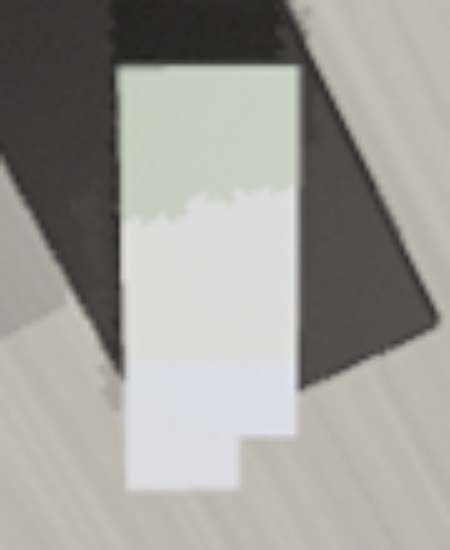

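Emit:
jog_arm([
  [[0,0,5,0,0,-0.3,6],[0,0,10,0,0,-0.3,6],[0,0,10,0,0,-0.3,6]],
])

```text
clock: 9.5
eef_pos: [489.7, -79.5, 93.3]
tcp_rot: [-3.135, 0.002, 1.084]
contact_force: [0.5, 0.4, -0.3]
opening: 0.705
```

```bash
python3 - <<'E'
from sl import *
go([491.9,-81.4,-15],1.085)
s=r.sense(); a=r.grab_frame('wrist'); pickle.dump((s,a),open('v2.pkl','wb'))
cv2.imwrite('pics/w9.png',a[:,:,::-1])
E
```

```text
t 9.5 pos [489.7 -79.5  93.3] rot [-3.135e+00  2.000e-03  1.084e+00] F [ 0.5  0.4 -0.3] open 0.705
shift cm [-0.04  0.35 10.83] turn deg [-0.37  0.13 -0.08] dist 10.83
```

View pics/w9.png

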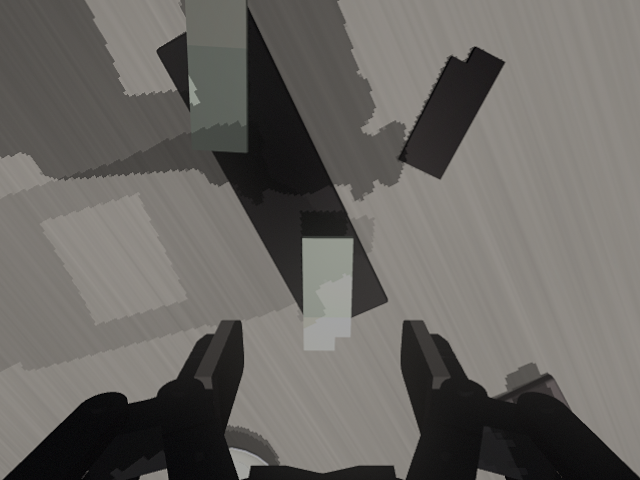

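```bash
python3 - <<'E'
from sl import *
s1,a1=pickle.load(open('v1.pkl','rb')); s2,a2=pickle.load(open('v2.pkl','rb'))
C1,C2=cam('wrist',s1),cam('wrist',s2)
print(s2['eef_pos'],s2['tcp_rot'],s2['qvel'].round(3))
k,m=corners(a2,130,(295,228,362,360)); rc=cv2.minAreaRect(k); print(rc, cv2.boxPoints(rc).round(1).tolist())
k=k[:,0]; print('bl',k[np.argmin(k[:,0]-k[:,1])],'tl',k[np.argmin(k.sum(1))],'tr',k[np.argmax(k[:,0]-k[:,1])])
cv2.imwrite('pics/w9z.png',cv2.resize(cv2.convertScaleAbs(a2[225:365,290:365,::-1],alpha=1.5),None,fx=4,fy=4))
E
```

```text
[489.69893999 -79.46111718  93.30816817] [-3.13518487e+00  2.19885791e-03  1.08364633e+00] [-0.002 -0.058 -0.066  0.     0.057  0.011]
((328.0, 299.0), (120.0, 66.0), 90.0) [[295.0, 239.0], [361.0, 239.0], [361.0, 359.0], [295.0, 359.0]]
bl [295 359] tl [303 239] tr [352 239]
```

View pics/w9z.png

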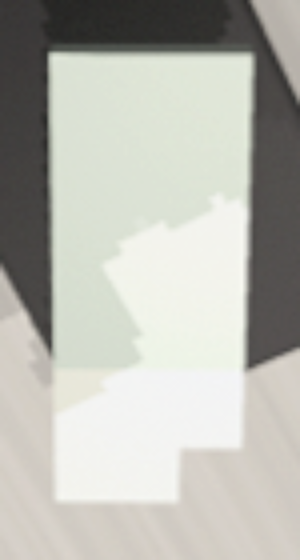

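```bash
python3 - <<'E'
from sl import *
s1,a1=pickle.load(open('v1.pkl','rb')); s2,a2=pickle.load(open('v2.pkl','rb'))
C1,C2=cam('wrist',s1),cam('wrist',s2)
P=[]
for p,q in (((303.6,203.4),(302.2,238)),((340,203.2),(353.2,238)),((305.4,288),(303.75,350))):
    t=tri(C1,p,C2,q); P.append(t[0]); print(t, onz(C1,p,39).round(1),onz(C2,q,39).round(1))
q=[onz(C2,p,39) for p in ((302.2,238),(353.2,238),(303.75,350))]
print('centre v2',(q[1]+q[2])/2, np.degrees(np.arctan2(*(q[2]-q[0])[1::-1])), np.linalg.norm(q[2]-q[0]),np.linalg.norm(q[1]-q[0]))
q=[onz(C1,p,39) for p in ((303.6,203.4),(340,203.2),(305.4,288))]
print('centre v1',(q[1]+q[2])/2, np.degrees(np.arctan2(*(q[2]-q[0])[1::-1])), np.linalg.norm(q[2]-q[0]),np.linalg.norm(q[1]-q[0]))
go([491.9,-81.4,-15],1.085)
E
```

```text
(array([483.98720271, -65.0618907 ,  34.32159914]), np.float64(0.016167000388167676)) [484.7 -64.3  39. ] [484.9 -63.9  39. ]
(array([510.86829146, -79.45106951,  33.70068371]), np.float64(0.14334084093111718)) [511.1 -78.3  39. ] [511.4 -77.8  39. ]
(array([ 448.28402356, -132.53160863,   35.67292963]), np.float64(0.16294998608568925)) [ 449.2 -131.3   39. ] [ 449.4 -130.7   39. ]
centre v2 [ 480.36412183 -104.27869597   39.        ] -117.99821468693386 75.66118136864753 29.91694773795388
centre v1 [ 480.15347027 -104.83128308   39.        ] -117.87822078742431 75.87451825125916 29.967538786381713
t 9.55 pos [491.7 -79.8  95.5] rot [-3.139e+00  1.000e-03  1.083e+00] F [0.2 0.1 0.5] open 0.702
shift cm [-0.12  0.13 11.05] turn deg [-0.16  0.06 -0.11] dist 11.05
```

Emit:
jog_arm([
  [[-0.1,0.15,4,0,0,0,6],[-0.1,0.15,7,0,0,0,6],[-0.1,0.15,9,0,0,0,6],[-0.1,0.15,9,0,0,0,6]],
])

```text
clock: 10.05
eef_pos: [494.3, -81.6, 6.9]
tcp_rot: [3.141, -0.0, 1.082]
contact_force: [-0.4, 0.7, -0.2]
opening: 0.7
```

```bash
python3 - <<'E'
from sl import *
go([492.5,-81.5,-15],1.084)
s=r.sense();S=cam('side')
a=r.grab_frame('side')[:,:,::-1]
print(proj(S,s['eef_pos']+np.array([[0,0,0],[0,0,36],[0,0,41]])),proj(S,[[480.3,-104.5,39],[492.5,-81.5,36.5]]))
cv2.imwrite('pics/s10.png',cv2.resize(cv2.convertScaleAbs(a[200:320,280:420],alpha=1.5),None,fx=5,fy=5,interpolation=cv2.INTER_CUBIC))
cv2.imwrite('pics/w10.png',r.grab_frame('wrist')[:,:,::-1])
E
```

```text
t 10.05 pos [494.3 -81.6   6.9] rot [ 3.141 -0.     1.082] F [-0.4  0.7 -0.2] open 0.7
shift cm [-0.07 -0.17  2.19] turn deg [ 0.03 -0.01 -0.11] dist 2.2
[[332.15523935 256.61907631]
 [332.57011798 244.59041516]
 [332.62875682 242.88661445]] [[339.06366555 240.71372108]
 [333.2452169  246.85894784]]
```

View pics/s10.png

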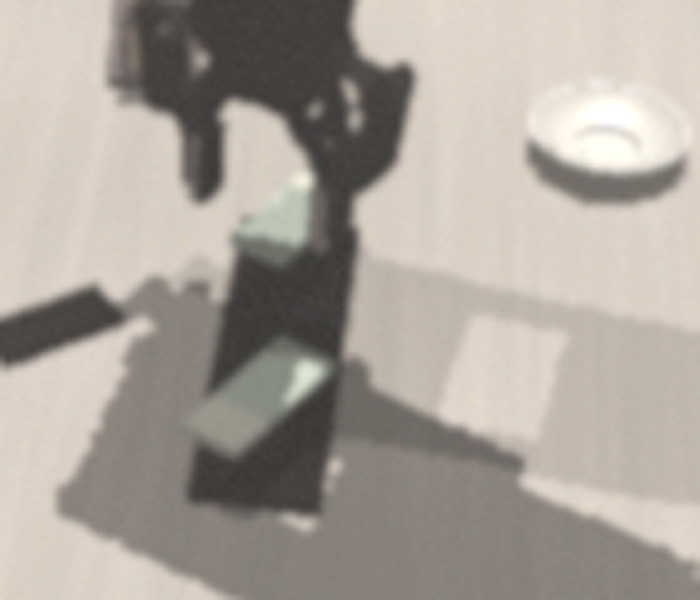

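View pics/w10.png

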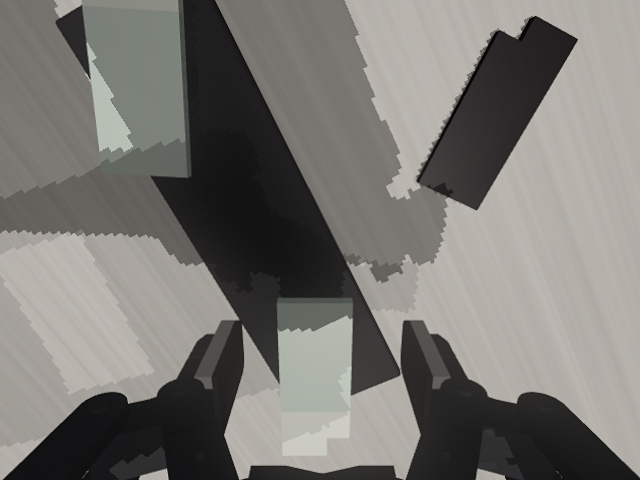

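Emit:
jog_arm([
  [[-0.07,-0.2,1.2,0,0,0,6],[-0.07,-0.2,2.2,0,0,0,6],[-0.07,-0.2,2.2,0,0,0,6]],
])

```text
clock: 10.52
eef_pos: [490.6, -81.1, -16.8]
tcp_rot: [-3.14, 0.0, 1.081]
contact_force: [-0.1, 0.3, 0.2]
opening: 0.703
```

```bash
python3 - <<'E'
from sl import *
go([492.5,-81.5,-15],1.084)
a=r.grab_frame('side')[:,:,::-1]
cv2.imwrite('pics/s11.png',cv2.resize(cv2.convertScaleAbs(a[200:320,280:420],alpha=1.5),None,fx=5,fy=5,interpolation=cv2.INTER_CUBIC))
cv2.imwrite('pics/w11.png',r.grab_frame('wrist')[:,:,::-1])
E
```

```text
t 10.53 pos [490.6 -81.1 -16.8] rot [-3.14   0.     1.081] F [-0.1  0.3  0.2] open 0.703
shift cm [ 0.05  0.19 -0.18] turn deg [-0.09  0.03 -0.16] dist 0.27
```

View pics/s11.png

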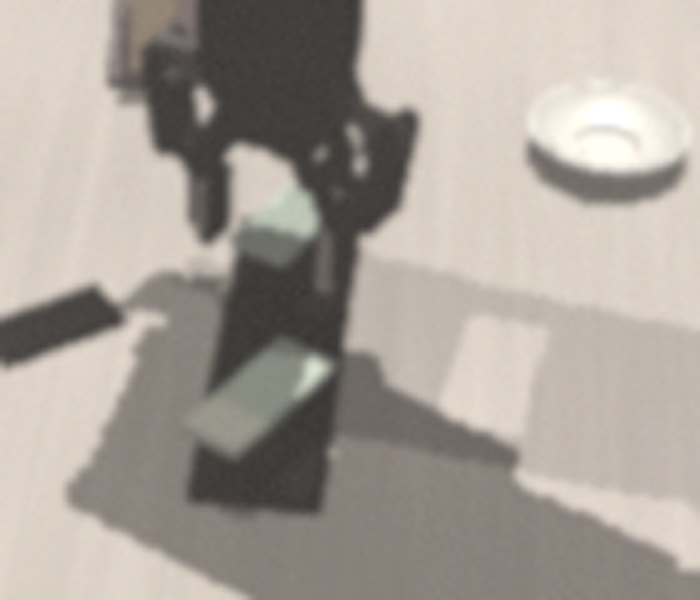

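View pics/w11.png

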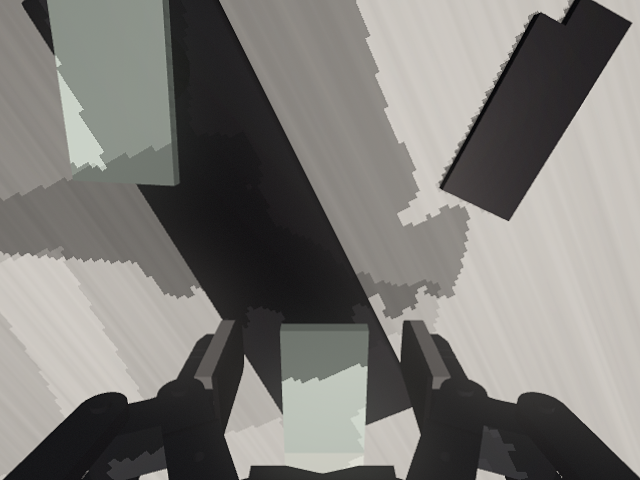

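```bash
python3 - <<'E'
from sl import *
S=cam('side')
for z in (15,20,25,30,35): print(z,proj(S,[[459.6,-64.6,z],[521.6,-97.6,z]]).round(1).tolist())
E
```

```text
15 [[346.3, 259.3], [321.6, 249.2]]
20 [[346.4, 257.7], [321.6, 247.6]]
25 [[346.5, 256.0], [321.6, 245.9]]
30 [[346.6, 254.3], [321.7, 244.2]]
35 [[346.7, 252.6], [321.7, 242.6]]
```

Emit:
jog_arm([
  [[0,0,0,0,0,0,4],[0,0,0,0,0,0,2.5],[0,0,0,0,0,0,2],[0,0,0,0,0,0,2],[0,0,0,0,0,0,2]],
], newtons=40)

```text
clock: 11.25
eef_pos: [491.5, -81.2, -15.8]
tcp_rot: [3.141, -0.0, 1.081]
contact_force: [-0.6, 0.0, 4.0]
opening: 0.34
```

```bash
python3 - <<'E'
from sl import *
go([492.5,-81.5,-15],1.084)
cv2.imwrite('pics/w12.png',r.grab_frame('wrist')[:,:,::-1])
E
```

```text
t 11.25 pos [491.5 -81.2 -15.8] rot [ 3.141 -0.     1.081] F [-0.6  0.   4. ] open 0.34
shift cm [ 0.02  0.1  -0.08] turn deg [ 0.02 -0.01 -0.16] dist 0.13
```

View pics/w12.png

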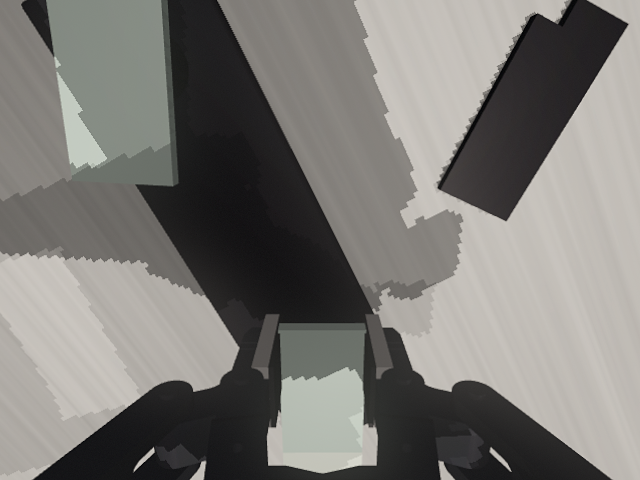

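Emit:
jog_arm([
  [[0,0,-0.5,0,0,0,2],[0,0,-1.5,0,0,0,2],[0,0,-3,0,0,0,2],[0,0,-6,0,0,0,2],[0,0,-10,0,0,0,2]],
])

```text
clock: 11.92
eef_pos: [490.7, -81.1, 85.3]
tcp_rot: [-3.141, 0.0, 1.081]
contact_force: [0.9, -0.6, -0.1]
opening: 0.337
```

```bash
python3 - <<'E'
from sl import *
go([520,-305,100],np.pi-0.07)
a=r.grab_frame('side')[:,:,::-1]
cv2.imwrite('pics/s13.png',cv2.resize(cv2.convertScaleAbs(a[160:300,260:420],alpha=1.5),None,fx=4,fy=4,interpolation=cv2.INTER_CUBIC))
cv2.imwrite('pics/w13.png',r.grab_frame('wrist')[:,:,::-1])
E
```

```text
t 11.93 pos [490.7 -81.1  85.3] rot [-3.141  0.     1.081] F [ 0.9 -0.6 -0.1] open 0.337
shift cm [-18.38  13.12  -1.48] turn deg [-6.0000e-02 -5.0000e-02 -1.1405e+02] dist 22.63
```

View pics/s13.png

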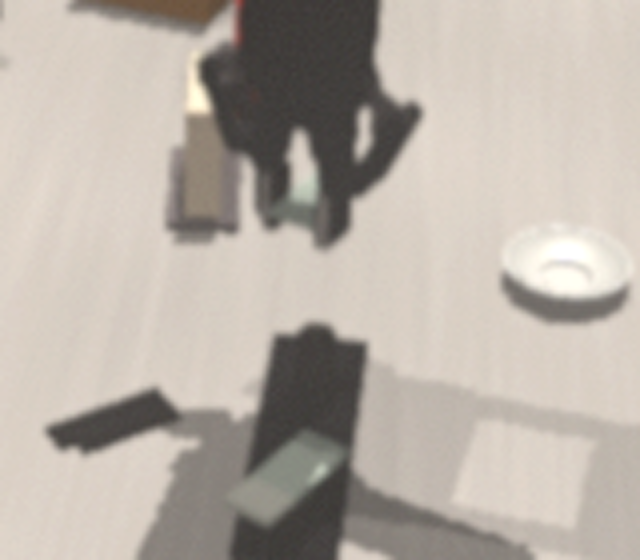

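View pics/w13.png

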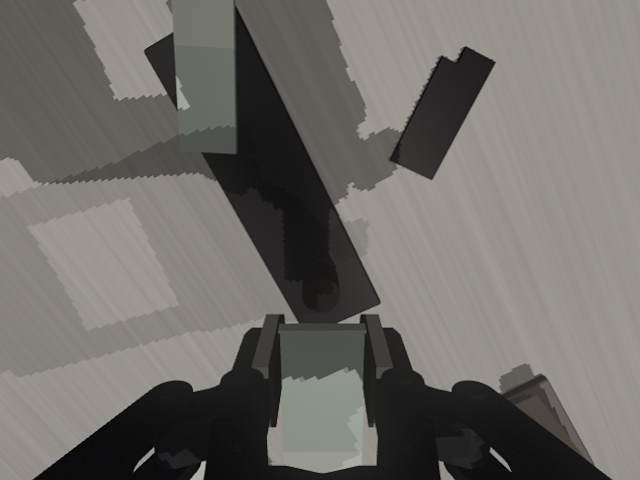

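```bash
python3 - <<'E'
from sl import *
go([440.6,-319.4,85],np.pi+0.083)
E
```

```text
t 12.03 pos [494.3 -81.7  88.6] rot [ 3.135e+00 -2.000e-03  1.081e+00] F [-0.   0.2 -0.7] open 0.336
shift cm [-23.5    6.44   0.35] turn deg [   0.37    0.34 -122.81] dist 24.37
```

Emit:
jog_arm([
  [[-2.4,0.7,0,0,0,-9,2],[-6,1.7,0,0,0,-19,2],[-10,2.7,0,0,0,-29,2],[-14,3.8,0,0,0,-39,2],[-18,4.9,0,0,0,-49,2]],
])

```text
clock: 12.65
eef_pos: [449.4, -264.3, 84.2]
tcp_rot: [3.141, 0.0, 1.942]
contact_force: [0.1, 0.2, -1.1]
opening: 0.335
```

```bash
python3 - <<'E'
from sl import *
go([440.6,-319.4,85],np.pi+0.083)
E
```

```text
t 12.65 pos [ 449.4 -264.3   84.2] rot [3.141 0.    1.942] F [ 0.1  0.2 -1.1] open 0.335
shift cm [-4.82 -2.82 -0.08] turn deg [ 0.000e+00  1.000e-02 -7.348e+01] dist 5.58
```

Emit:
jog_arm([
  [[-1,-0.6,0,0,0,-10,2],[-2,-1.2,0,0,0,-20,2],[-3,-1.8,0,0,0,-30,2],[-4,-2.4,0,0,0,-40,2],[-4.8,-2.8,0,0,0,-50,2]],
])

```text
clock: 13.28
eef_pos: [440.6, -318.2, 84.1]
tcp_rot: [3.142, -0.0, 2.815]
contact_force: [0.7, 0.5, -0.9]
opening: 0.337
```

Emit:
jog_arm([
  [[0,0,0,0,0,-9,2],[0,0,0,0,0,-18,2],[0,0,0,0,0,-23.4,2],[0,0,0,0,0,-23.4,2]],
])

```text
clock: 13.78
eef_pos: [440.7, -317.8, 84.1]
tcp_rot: [3.141, -0.0, -3.067]
contact_force: [-0.6, 0.9, 0.2]
opening: 0.339
```

```bash
python3 - <<'E'
from sl import *
go([440.6,-319.4,85],np.pi+0.083)
s=r.sense(); a=r.grab_frame('wrist'); pickle.dump((s,a),open('v3.pkl','wb'))
cv2.imwrite('pics/w14.png',a[:,:,::-1])
b=r.grab_frame('side')[:,:,::-1]
cv2.imwrite('pics/s14.png',cv2.resize(cv2.convertScaleAbs(b[140:260,280:420],alpha=1.5),None,fx=5,fy=5,interpolation=cv2.INTER_CUBIC))
b=r.grab_frame('top')[:,:,::-1]
cv2.imwrite('pics/t14.png',cv2.resize(cv2.convertScaleAbs(b[200:320,360:520],alpha=1.3),None,fx=4,fy=4,interpolation=cv2.INTER_CUBIC))
E
```

```text
t 13.78 pos [ 440.7 -317.8   84.1] rot [ 3.141 -0.    -3.067] F [-0.6  0.9  0.2] open 0.339
shift cm [ 0.03 -0.16 -0.09] turn deg [ 0.01 -0.01 -0.45] dist 0.18
```

View pics/w14.png

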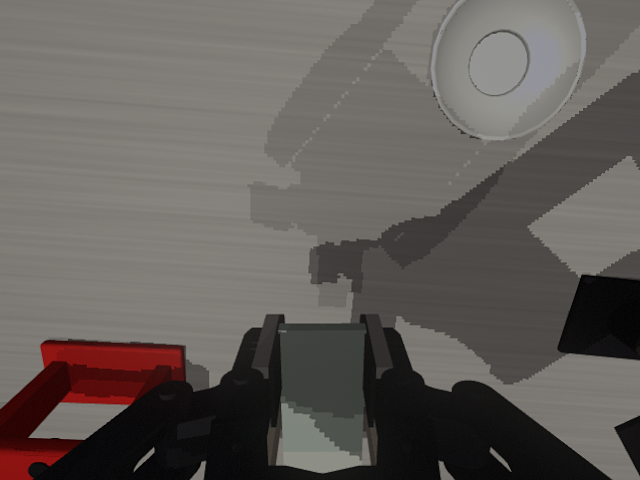

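View pics/s14.png

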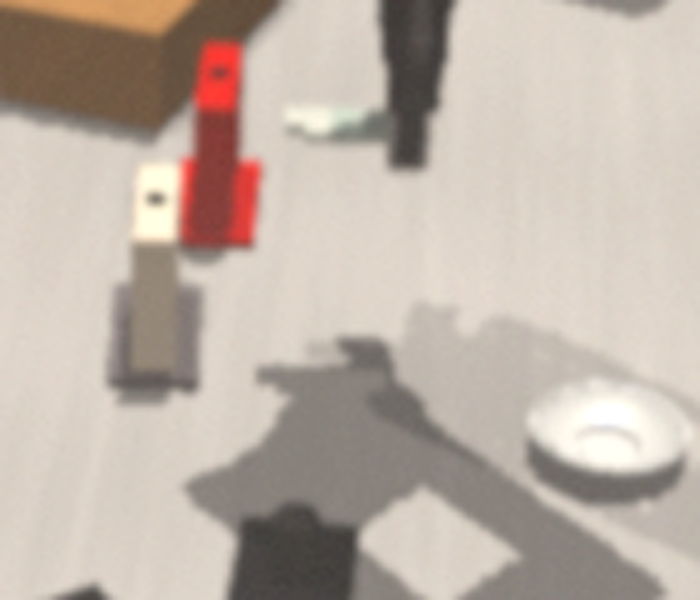

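View pics/t14.png

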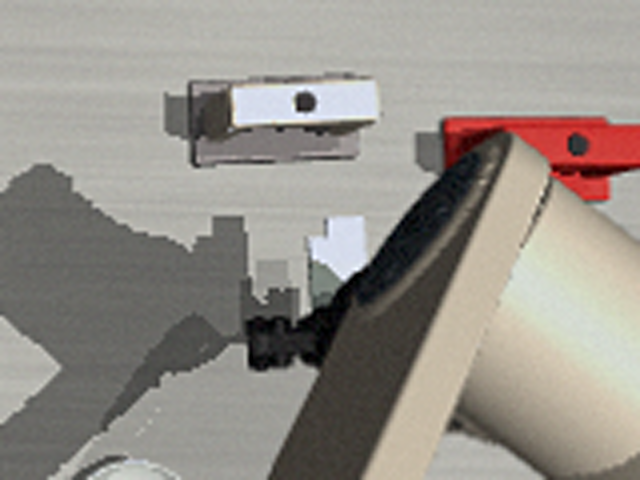

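```bash
python3 - <<'E'
from sl import *
T=cam('top');S=cam('side')
print('eye tri',tri(T,(436.5,225.5),S,(311.2,179.6)), onz(T,(436.5,225.5),90),onz(S,(311.2,179.6),90))
f=lambda u,v:(360+u/4,200+v/4); g=lambda u,v:(280+u/5,140+v/5)
print('label corner -y', onz(T,f(366,217),139), ' notch inner', onz(T,f(328,218),139), onz(T,f(326,238),139),onz(T,f(308,240),139))
print('bridge side: ', [onz(S,g(*p),90).round(1) for p in((137,163),(181,166),(132,243),(178,243))])
print('foot side: ', [onz(S,g(*p),8).round(1) for p in((107,386),(197,388),(203,288),(118,285))])
print('foot top: ', [onz(T,f(*p),8).round(1) for p in((190,80),(192,166),(359,158))])
print('bridge top: ', [onz(T,f(*p),90).round(1) for p in((231,85),(229,127),(379,122),(379,80))])
print('label side-view',onz(S,g(286,106),139),onz(S,g(288,128),139))
E
```

```text
eye tri (array([ 571.68951179, -309.54772043,   86.81298429]), np.float64(1.6524198374115238)) [ 572.10713916 -308.82637036   90.        ] [ 570.2271808 -303.733078    90.       ]
label corner -y [ 505.29793494 -330.43774977  139.        ]  notch inner [ 504.21350154 -310.19005965  139.        ] [ 493.58304569 -309.22161699  139.        ] [ 492.26451702 -299.65970028  139.        ]
bridge side:  [array([ 584.9, -341.4,   90. ]), array([ 560.6, -340.8,   90. ]), array([ 577.3, -254.8,   90. ]), array([ 553.6, -257.6,   90. ])]
foot side:  [array([ 589.5, -242.8,    8. ]), array([ 541.5, -246.5,    8. ]), array([ 548.2, -349.4,    8. ]), array([ 596.5, -347. ,    8. ])]
foot top:  [array([ 594.1, -256.9,    8. ]), array([ 542.2, -258.8,    8. ]), array([ 549.8, -359.3,    8. ])]
bridge top:  [array([ 580.5, -266.7,   90. ]), array([ 556.8, -265.9,   90. ]), array([ 562.1, -349.9,   90. ]), array([ 585.7, -349.8,   90. ])]
label side-view [ 503.47478688 -323.16814505  139.        ] [ 500.69714853 -298.48340698  139.        ]
```

```bash
python3 - <<'E'
from sl import *
s1,a1=pickle.load(open('v1.pkl','rb'));C=cam('wrist',s1)
cv2.imwrite('pics/w8r.png',cv2.resize(cv2.convertScaleAbs(a1[290:420,430:560,::-1],alpha=1.7),None,fx=4.5,fy=4.5))
print(proj(C,[[542.2,-258.8,8],[594.1,-256.9,8],[549.8,-359.3,8]]))
E
```

```text
[[449.59739174 338.10624113]
 [497.75046997 314.69650188]
 [492.51876519 407.88863517]]
```

View pics/w8r.png

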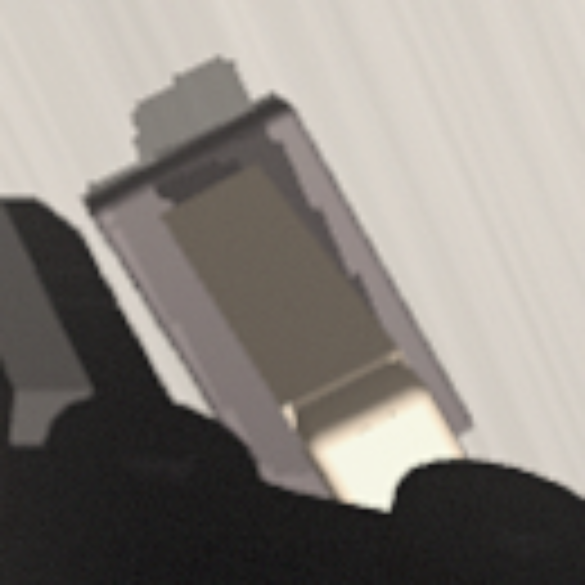

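Emit:
jog_arm([
  [[0,0,3,0,0,-0.4,2],[0,0,6,0,0,-0.4,2],[0,0,8.3,0,0,-0.4,2],[0,0,9.3,0,0,-0.4,2],[0,0,9.3,0,0,-0.4,2]],
])

```text
clock: 14.55
eef_pos: [440.7, -317.8, -9.3]
tcp_rot: [3.141, -0.001, -3.059]
contact_force: [0.1, -0.2, -0.8]
opening: 0.334
```

Emit:
jog_arm([
  [[0,0,0,0,0,0,2],[0,0,0,0,0,0,2]],
])

```text
clock: 14.8
eef_pos: [441.5, -318.3, -8.2]
tcp_rot: [-3.141, 0.001, -3.059]
contact_force: [0.3, 0.2, -0.6]
opening: 0.341
```

```bash
python3 - <<'E'
from sl import *
go([520.4,-312,-9],np.pi+0.083)
b=r.grab_frame('side')[:,:,::-1]
cv2.imwrite('pics/s15.png',cv2.resize(cv2.convertScaleAbs(b[140:260,280:420],alpha=1.5),None,fx=5,fy=5,interpolation=cv2.INTER_CUBIC))
b=r.grab_frame('top')[:,:,::-1]
cv2.imwrite('pics/t15.png',cv2.resize(cv2.convertScaleAbs(b[200:300,390:490],alpha=1.3),None,fx=6,fy=6,interpolation=cv2.INTER_CUBIC))
E
```

```text
t 14.8 pos [ 441.5 -318.3   -8.2] rot [-3.141e+00  1.000e-03 -3.059e+00] F [ 0.3  0.2 -0.6] open 0.341
shift cm [-7.91 -0.02  0.09] turn deg [-0.06  0.07 -0.02] dist 7.92
```

View pics/s15.png

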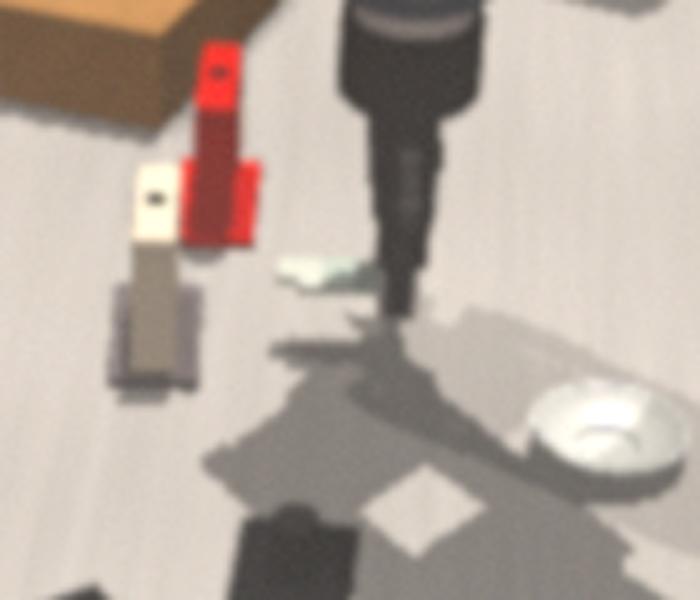

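View pics/t15.png

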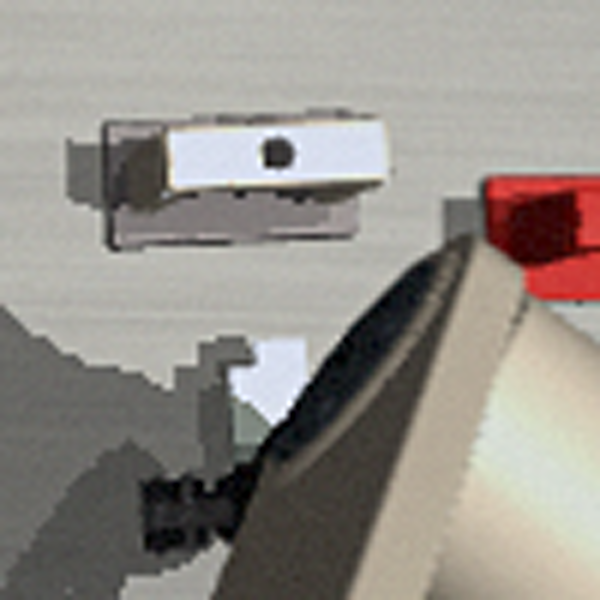

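```bash
python3 - <<'E'
from sl import *
T=cam('top');S=cam('side');f=lambda u,v:(390+u/6,200+v/6); g=lambda u,v:(280+u/5,140+v/5)
for z in (45,):
    print([onz(T,f(*p),z).round(1).tolist() for p in ((306,340),(252,341),(252,362),(230,373),(235,430))])
print('eye',onz(T,f(278,152),90), 'side label', onz(S,g(276,258),46),onz(S,g(281,288),46))
print(tri(T,f(306,340),S,g(276,258)))
E
```

```text
[[505.6, -330.0, 45.0], [504.6, -309.0, 45.0], [496.5, -309.1, 45.0], [492.1, -300.7, 45.0], [470.2, -302.8, 45.0]]
eye [ 572.47106854 -308.44943785   90.        ] side label [ 505.9627728  -323.06768978   46.        ] [ 500.95153999 -291.69996076   46.        ]
(array([ 506.11462496, -330.78898388,   41.44056566]), np.float64(0.558657163028732))
```

Emit:
jog_arm([
  [[-0.5,0.1,0,0,0,0,2],[-1.5,0.1,0,0,0,0,2],[-2.5,0.1,0,0,0,0,2],[-3.5,0.1,0,0,0,0,2],[-4.2,0.1,0,0,0,0,2]],
])

```text
clock: 15.52
eef_pos: [483.6, -313.4, -9.1]
tcp_rot: [-3.141, 0.0, -3.058]
contact_force: [-0.0, 0.1, -0.5]
opening: 0.338
```

Emit:
jog_arm([
  [[-1,0,0,0,0,0,2],[-2,0,0,0,0,0,2],[-3,0,0,0,0,0,2],[-3.7,0,0,0,0,0,2],[-3.7,0,0,0,0,0,2]],
])

```text
clock: 16.15
eef_pos: [520.1, -310.4, -9.0]
tcp_rot: [-3.141, 0.0, -3.058]
contact_force: [-0.9, 0.1, -0.3]
opening: 0.337
```

Emit:
jog_arm([
  [[0,0,0,0,0,0,2],[0,0,0,0,0,0,2],[0,0,0,0,0,0,2],[0,0,0,0,0,0,2]],
])

```text
clock: 16.65
eef_pos: [519.5, -310.5, -9.0]
tcp_rot: [-3.142, 0.0, -3.059]
contact_force: [0.9, 0.7, 0.5]
opening: 0.335
```

```bash
python3 - <<'E'
from sl import *
go([520.4,-311,-9],np.pi+0.083)
b=r.grab_frame('side')[:,:,::-1]
cv2.imwrite('pics/s16.png',cv2.resize(cv2.convertScaleAbs(b[150:250,280:380],alpha=1.5),None,fx=6,fy=6,interpolation=cv2.INTER_CUBIC))
b=r.grab_frame('top')[:,:,::-1]
cv2.imwrite('pics/t16.png',cv2.resize(cv2.convertScaleAbs(b[200:300,390:490],alpha=1.3),None,fx=6,fy=6,interpolation=cv2.INTER_CUBIC))
cv2.imwrite('pics/w16.png',r.grab_frame('wrist')[:,:,::-1])
E
```

```text
t 16.65 pos [ 519.5 -310.5   -9. ] rot [-3.142  0.    -3.059] F [0.9 0.7 0.5] open 0.335
shift cm [-0.09 -0.06  0.  ] turn deg [-0.    0.   -0.02] dist 0.11
```

View pics/s16.png

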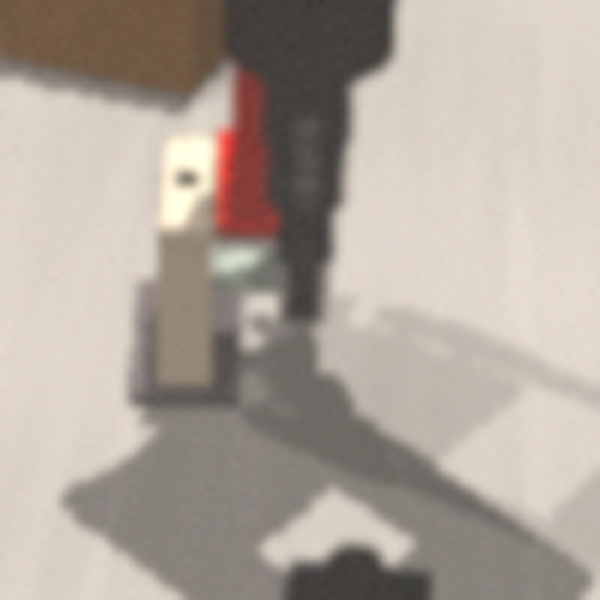

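View pics/t16.png

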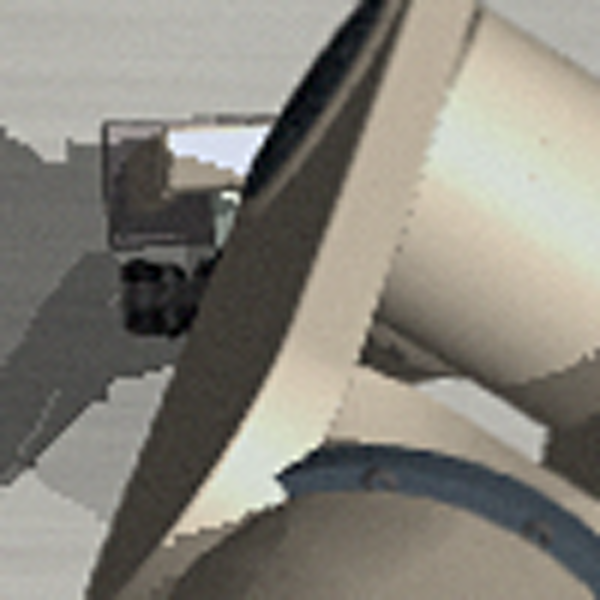

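View pics/w16.png

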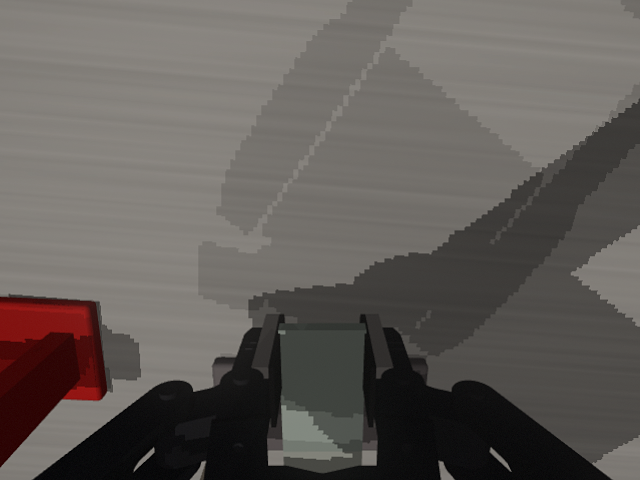

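```bash
python3 - <<'E'
from sl import *
T=cam('top');f=lambda u,v:(390+u/6,200+v/6)
o=np.array([572.2,-308.4]);c,s=np.cos(.083),np.sin(.083)
for p in ((216,195),(212,240)):
    w=onz(T,f(*p),47)[:2]-o; print('edge in reader frame',c*w[0]+s*w[1],-s*w[0]+c*w[1])
st=r.sense(); h=st['tcp_rot'][2]+np.pi; e=st['eef_pos'][:2]
for off in (0,-1.8):
    l=e+51.8*np.array([np.cos(h),np.sin(h)])+off*np.array([-np.sin(h),np.cos(h)])-o
    print('label in reader frame',c*l[0]+s*l[1],-s*l[0]+c*l[1],'z',st['eef_pos'][2]+52.3-45)
# wrist foot near-edge ends at z=8
C=cam('wrist',st); W=[onz(C,p,8) for p in ((213,357),(427,357))]; print(W,(W[0]+W[1])/2)
b=r.grab_frame('side')[:,:,::-1]
cv2.imwrite('pics/s17.png',cv2.resize(cv2.convertScaleAbs(b[230:430,90:330],alpha=1.4),None,fx=3,fy=3))
E
```

```text
edge in reader frame -10.321548701868547 15.245184386025578
edge in reader frame -27.660820990453185 18.05661404321826
label in reader frame -0.8244818821356406 2.352770259751894 z -1.6832928124274602
label in reader frame -0.8248169229251431 0.5527702909330793 z -1.6832928124274602
[array([ 545.82899364, -357.7300167 ,    8.        ]), array([ 537.8072703 , -261.86528446,    8.        ])] [ 541.81813197 -309.79765058    8.        ]
```

View pics/s17.png

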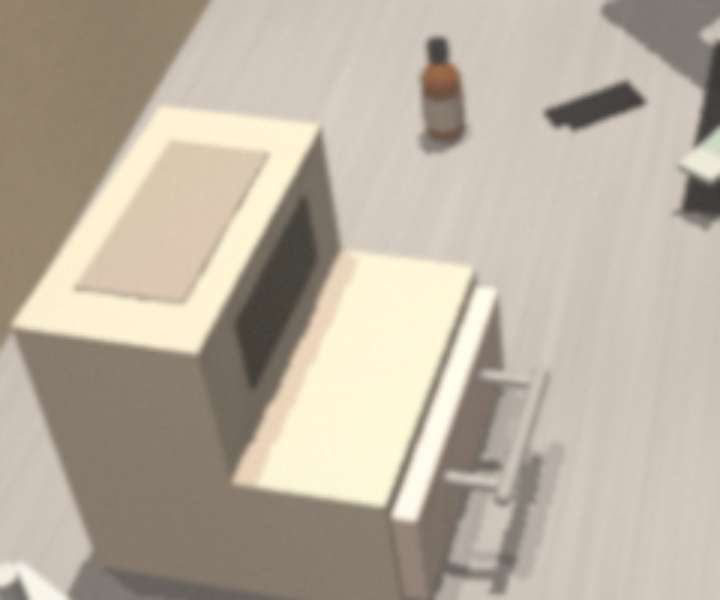

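```bash
python3 -c "
from h import *
s=r.sense(); print(s['clock'],s['eef_pos'],abs(s['qvel']).max(),s['opening']); print(r.sign_off())"
```

```text
16.85 [ 519.53841547 -310.40864237   -9.02995839] 0.002068926037155728 0.33860843451863265
the job is handed in; nothing more can be done
None
```

I pushed the drawer shut by its bar, then lifted the notched slide by its clear end. I turned it and brought it straight in under the cream reader, and handed in at 16.9 s while still holding it. The sign-off gave no verdict, so what follows is my own checks.

**Last checks**
- **Drawer:** the bar stopped moving at about 26 N of push. The final side picture shows the drawer front against the box.
- **Label position:** relative to the reading point it is about −1 mm along, between +0.5 and +2.4 mm across, and −2 mm in height. It is in line within about 0.01 rad by the tool's yaw.
- **Hold:** the fingers stand at 29 mm opening, the arm is still, and no contact force showed on the way in.
- **Bystanders:** I saw no sign that the other slide, the bottle or the dish had moved.

**What disagreed**
- **Fingertips:** pictures put the shut fingertips about 36 mm behind the reported tool point. My first pass with the drawer therefore went over the bar and only nudged the drawer front about 3 mm. I backed off, went lower and pushed the bar properly.
- **Side camera:** it read about 10 mm off in y at the reader compared with the top camera. The wrist camera agreed with the top camera, so I relied on those two.
- **Slide height:** from two wrist views the slide's top came out at about 34–36 mm, against 39 mm in the text. I used the text's height, so the label may sit a few millimetres off the −2 mm above, well within the 18 mm allowed.

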